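# Pack the visitor's jar case

## Robot

A 6-joint arm with a two-finger parallel gripper is mounted at the origin on the work surface. World frame = base frame: x ahead of the robot, y to its left, z up, the work surface at z = 0. Lengths are in m, angles in rad, forces in N, time in s.
With the tool pointing down it reaches from about 0.375 to 0.9 m from the base axis. Payload 3.1 kg.
Tool frame: the origin (TCP) lies on the centre line of the jaws, within the pads' length; the fingertips stand robot.nose_length ahead of it and the grasp point (between the pads) lies 6 mm ahead of it (robot.nose_length is the distance from the TCP to the fingertips, in m); z points along the fingers, y is the line along which they close (so a half turn about z gives the same grasp; the last joint's range is limited). The gripper opens to 87 mm and grips with 3 to 60 N. Pads are 19 mm wide; open, the fingers measure 117 mm over their backs; the gripper's body (75 mm by 190 mm) begins 51 mm behind the grasp point.
Start: joints at [0.991, 0.527, 1.433, -0, 1.181, -0.178], TCP at [0.244, 0.575, 0.226] pointing down, gripper open.
Joint ranges: [-3.08, 3.08], [-0.75, 2.2], [0.22, 2.44], [-1.43, 4.57], [0, 2.65], [-2.85, 2.85]. Speed limits (rad/s): [2.79, 2.79, 3.14, 3.14, 3.14, 3.14].

## Interface

Orientations are given as a unit quaternion [x, y, z, w].
In Python, from rig import robot gives the robot as it stands.
- The arm moves only by the shell command python3 -m crank 'ROWS' [FORCE]. ROWS is JSON, one flat list of numbers, 7 for each row, row after row: the shift along the tool's x, y, z in mm, then the turn, a rotation vector about the tool's x, y, z in degrees, then the closure in counts, from 0 (fully open) to 255 (shut). In form: [x, y, z, ax, ay, az, fingers, x, y, z, ax, ay, az, fingers, ...]. A call has exactly 5 rows; each row is the pose to reach, as a shift and turn from the pose commanded when the call began, along the tool's axes at that moment; what a row does not reach only later rows make up. A row lasts 1/12 s, in which the tool goes at most 41.7 mm and 7.16 degrees, less where a joint would pass 70% of its speed; a pose out of reach is approached as far as the arm can. A call with a gripper value outside its range is refused whole. The fingers move at their own pace and stop on an object; FORCE is the grip in N (left out, the last holds). Time passes only in rows, so rows that repeat a pose let the fingers close, or fill a call up. It gives the time, the measured TCP pose, the force, the opening and the grip force at its end, in the units of the state.
- robot.get_obs(): the state, without advancing time (a new reading comes with each control period).
- robot.camera(name): name is "side" or "top" or "wrist"; returns a dict with "pixels" (400x640x3 uint8, red, green, blue), "intrinsics" (3x3 intrinsics, pixels), "extrinsics" (4x4, takes a point from camera to world coordinates); the wrist camera has in their place "mount" (4x4, takes a point from camera to tool coordinates, whose origin is the TCP and whose axes are the flange's). Camera axes: x right, y down, z forward; pixel columns grow to the right and rows downward; lengths in m; the calibration is good to about 2 mm. A picture is of the moment at which its call begins: read the wrist's pose just before it. There is no depth.
- robot.hand_in(): hands the job in; it is judged then, once.
The state is a dict: "time": time; "q": joint angles; "joint_velocities": joint speeds; "joint_torque": joint torques, N m; "position": TCP position; "tool_rot": TCP orientation; "ft_force": force on the tool from outside, world axes, zero at the start; "moment": the same for the moment, N m; "grip_width": finger opening in m; "grip_force": force on a finger pad.
Only numpy, scipy, OpenCV 4.12 (cv2) and the standard library are available. Lean on these libraries where they do the work, as an engineer would, in place of code of your own. Each camera call takes 0.05 s, during which the arm holds its last target. There are 200 camera calls.

## Task

The round card lying on the notebook shows which jars this visitor has chosen. Set the padlock that lies on the shut blue case aside on the table, open the case wide, lift every jar whose lid has the card's colour out over the rack's front rail and stand it upright in the case, then shut the lid fully and lay the padlock flat on top of it again. The other jars stay standing on the rack and everything else stays where it is; the jars are glass, so do not knock them over or drop them.

Things in the scene. Friction and masses are not known exactly. Their poses are not given: they have to be found in the camera images.
- red1_mid (a point): glass jar with a RED checked lid, 78 mm tall (body 48 mm across; the lid, 50 mm across, is the top 14 mm), about 0.16 kg. Point half-way up on its axis, z up: base 39 mm below, top 39 mm above. At the start it stands in one bay of the rack; may be absent (None).
- red2_mid (a point): glass jar with a RED checked lid, 78 mm tall (body 48 mm across; the lid, 50 mm across, is the top 14 mm), about 0.16 kg. Point half-way up on its axis, z up: base 39 mm below, top 39 mm above. At the start it stands in one bay of the rack; may be absent (None).
- red3_mid (a point): glass jar with a RED checked lid, 78 mm tall (body 48 mm across; the lid, 50 mm across, is the top 14 mm), about 0.16 kg. Point half-way up on its axis, z up: base 39 mm below, top 39 mm above. At the start it stands in one bay of the rack; may be absent (None).
- green1_mid (a point): glass jar with a GREEN checked lid, 78 mm tall (body 48 mm across; the lid, 50 mm across, is the top 14 mm), about 0.16 kg. Point half-way up on its axis, z up: base 39 mm below, top 39 mm above. At the start it stands in one bay of the rack; may be absent (None).
- green2_mid (a point): glass jar with a GREEN checked lid, 78 mm tall (body 48 mm across; the lid, 50 mm across, is the top 14 mm), about 0.16 kg. Point half-way up on its axis, z up: base 39 mm below, top 39 mm above. At the start it stands in one bay of the rack; may be absent (None).
- rack_deck (a point): wooden two-tier jar rack, fixed, open at the back. Point in the middle of the lower deck (50 mm above the table), on the line of the jars; y runs along the rack, -x is its open front towards the robot. Five bays at y = -170, -85, 0, 85, 170 mm, parted by boards 4 mm thick, 20 mm high. End boards at y = +-221 mm, 12 mm thick, 35 mm above the deck. A back rail like the front one at x = +38 mm.
- rack_rail (a point): middle of the rack's front retaining rail: a brass bar 8 mm round along the rack's y, 38 mm in front of the jars' line; its top is 32 mm above the deck, so a jar must rise over that before it comes forward.
- rack_shelf (a point): middle of the front lower edge of the rack's upper shelf, 18 mm behind the jars' line, 138 mm above the deck (60 mm above the jars' tops). The shelf (clear glass with a wooden front edge, 66 mm deep, 12 mm thick) overhangs the jars' rear edge: a jar can rise about 55 mm, then must come forward, and a hand has to reach in tilted (about 30 degrees) from the front and above, not straight down.
- case_floor (a point): blue clamshell case, fixed to the table, 220 mm (x) by 300 mm (y). Point in the middle of its inner floor, 5 mm above the table; -x is its front (which faces the robot's left), the hinge is along its rear (+x) edge. Lower half 50 mm high, walls 5 mm thick; closed inner height 90 mm.
- case_lid (a joint): the case's lid, hinged at the rear: 0 rad shut, growing to 1.75 rad (leaning back past upright). It is stiff and stays at any angle where it is left; about 5 N at the handle moves it.
- lid_top (a point): middle of the lid's flat cream top (220 mm x by 300 mm y; the lid is a shell 50 mm deep); turns with the lid, z is its outward normal. When shut the top is 100 mm above the table.
- lid_handle (a point): middle of the fixed steel carrying handle on the lid, 70 mm in front (-x) of the lid's middle: a round bar 10 mm thick, 100 mm long along y, centred 36 mm above the lid's top on two posts. Turns with the lid.
- lid_hinge (a point): middle of the lid's hinge axis (axis along the case's y), 110 mm behind the case's middle and 50 mm above the table. With the lid shut the handle bar lies 180 mm in front of it and 86 mm above it.
- padlock_mid (a point): black combination padlock lying flat, about 0.2 kg: body 62 mm long (its x), 30 mm wide (y), 24 mm thick (z); steel shackle reaching 74 mm from the middle along +x. Point at the middle of the body, 12 mm above what it lies on. Starts on the lid, behind the handle.
- notebook_page (a point): middle of the spiral notebook, 150 mm (x) by 210 mm (y), 12 mm high, fixed. The card lying on it is the visitor's choice.
- card_red_mid (a point): round RED card with a cream ring, 92 mm across, fixed; its middle. One of the two cards lies on the notebook, the other on the pile of cards.
- card_green_mid (a point): round GREEN card with a cream ring, 92 mm across, fixed; its middle. One of the two cards lies on the notebook, the other on the pile of cards.
- tin_mid (a point): small yellow tea tin with a cream lid, 45 x 70 x 40 mm, standing on the rack's upper shelf; its middle. Not part of the job.
- teapot_mid (a point): white teapot, 112 mm across the belly (about 190 mm over spout and handle), 122 mm high; its middle. Not part of the job.
- vase_mid (a point): green glass bottle with dried stems, 124 mm across, 193 mm high (stems to about 0.32 m); its middle. Not part of the job.
- mug_mid (a point): white mug, 76 mm across, 85 mm high, handle on its +y side; its middle. Not part of the job.
- pen_mid (a point): blue pen lying on the table along its x axis, 160 mm long, 9 mm thick; its middle. Not part of the job.
- stapler_mid (a point): red and black stapler, 130 mm long along x, 34 mm wide, 50 mm high; its middle. Not part of the job.
- sugar_bowl_mid (a point): white covered sugar bowl, 84 mm across, 80 mm high; its middle. Not part of the job.

How it is judged:
On the way, in this order (a step that is already met when the one before it is completed fails the run):
1. the padlock lies on the table, clear of the case, the lid still shut (height (world z) of padlock_mid below 0.04 m and value of joint case_lid below 0.1 rad), for 0.3 s.
2. the lid is open wide (more than 1.0 rad) (value of joint case_lid above 1 rad), for 0.2 s.
3. every present jar of the chosen colour stands upright on the case's floor, the others on the rack (((horizontal distance between card_red_mid and notebook_page below 0.08 m and (x of red1_mid in the frame of case_floor between -0.1 and 0.1 m and y of red1_mid in the frame of case_floor between -0.14 and 0.14 m and z of red1_mid in the frame of case_floor between 0.03 and 0.047 m and angle between red1_mid's own z axis and vertical below 0.15 rad) and (x of red2_mid in the frame of case_floor between -0.1 and 0.1 m and y of red2_mid in the frame of case_floor between -0.14 and 0.14 m and z of red2_mid in the frame of case_floor between 0.03 and 0.047 m and angle between red2_mid's own z axis and vertical below 0.15 rad) and (x of red3_mid in the frame of case_floor between -0.1 and 0.1 m and y of red3_mid in the frame of case_floor between -0.14 and 0.14 m and z of red3_mid in the frame of case_floor between 0.03 and 0.047 m and angle between red3_mid's own z axis and vertical below 0.15 rad) and (x of green1_mid in the frame of rack_deck between -0.05 and 0.05 m and y of green1_mid in the frame of rack_deck between -0.22 and 0.22 m and z of green1_mid in the frame of rack_deck between 0.03 and 0.05 m and angle between green1_mid's own z axis and vertical below 0.15 rad) and (x of green2_mid in the frame of rack_deck between -0.05 and 0.05 m and y of green2_mid in the frame of rack_deck between -0.22 and 0.22 m and z of green2_mid in the frame of rack_deck between 0.03 and 0.05 m and angle between green2_mid's own z axis and vertical below 0.15 rad)) or (horizontal distance between card_green_mid and notebook_page below 0.08 m and (x of green1_mid in the frame of case_floor between -0.1 and 0.1 m and y of green1_mid in the frame of case_floor between -0.14 and 0.14 m and z of green1_mid in the frame of case_floor between 0.03 and 0.047 m and angle between green1_mid's own z axis and vertical below 0.15 rad) and (x of green2_mid in the frame of case_floor between -0.1 and 0.1 m and y of green2_mid in the frame of case_floor between -0.14 and 0.14 m and z of green2_mid in the frame of case_floor between 0.03 and 0.047 m and angle between green2_mid's own z axis and vertical below 0.15 rad) and (x of red1_mid in the frame of rack_deck between -0.05 and 0.05 m and y of red1_mid in the frame of rack_deck between -0.22 and 0.22 m and z of red1_mid in the frame of rack_deck between 0.03 and 0.05 m and angle between red1_mid's own z axis and vertical below 0.15 rad) and (x of red2_mid in the frame of rack_deck between -0.05 and 0.05 m and y of red2_mid in the frame of rack_deck between -0.22 and 0.22 m and z of red2_mid in the frame of rack_deck between 0.03 and 0.05 m and angle between red2_mid's own z axis and vertical below 0.15 rad) and (x of red3_mid in the frame of rack_deck between -0.05 and 0.05 m and y of red3_mid in the frame of rack_deck between -0.22 and 0.22 m and z of red3_mid in the frame of rack_deck between 0.03 and 0.05 m and angle between red3_mid's own z axis and vertical below 0.15 rad)))), for 0.3 s.
4. the lid is shut (under 0.06 rad) (value of joint case_lid below 0.06 rad), for 0.2 s.
5. the padlock lies flat on the lid (x of padlock_mid in the frame of lid_top between -0.1 and 0.1 m and y of padlock_mid in the frame of lid_top between -0.14 and 0.14 m and z of padlock_mid in the frame of lid_top between 0.006 and 0.02 m and angle between padlock_mid's own z axis and vertical below 0.2 rad), for 0.3 s.
At the end, for the whole second after the job is handed in: Every present jar of the colour of the card on the notebook stands upright (within 0.15 rad) on the floor inside the case, every other jar stands upright on the rack's lower deck, the lid is shut to within 0.06 rad and the padlock lies flat (within 0.2 rad) on the lid's top (all of step 5 and ((horizontal distance between card_red_mid and notebook_page below 0.08 m and (x of red1_mid in the frame of case_floor between -0.1 and 0.1 m and y of red1_mid in the frame of case_floor between -0.14 and 0.14 m and z of red1_mid in the frame of case_floor between 0.03 and 0.047 m and angle between red1_mid's own z axis and vertical below 0.15 rad) and (x of red2_mid in the frame of case_floor between -0.1 and 0.1 m and y of red2_mid in the frame of case_floor between -0.14 and 0.14 m and z of red2_mid in the frame of case_floor between 0.03 and 0.047 m and angle between red2_mid's own z axis and vertical below 0.15 rad) and (x of red3_mid in the frame of case_floor between -0.1 and 0.1 m and y of red3_mid in the frame of case_floor between -0.14 and 0.14 m and z of red3_mid in the frame of case_floor between 0.03 and 0.047 m and angle between red3_mid's own z axis and vertical below 0.15 rad) and (x of green1_mid in the frame of rack_deck between -0.05 and 0.05 m and y of green1_mid in the frame of rack_deck between -0.22 and 0.22 m and z of green1_mid in the frame of rack_deck between 0.03 and 0.05 m and angle between green1_mid's own z axis and vertical below 0.15 rad) and (x of green2_mid in the frame of rack_deck between -0.05 and 0.05 m and y of green2_mid in the frame of rack_deck between -0.22 and 0.22 m and z of green2_mid in the frame of rack_deck between 0.03 and 0.05 m and angle between green2_mid's own z axis and vertical below 0.15 rad)) or (horizontal distance between card_green_mid and notebook_page below 0.08 m and (x of green1_mid in the frame of case_floor between -0.1 and 0.1 m and y of green1_mid in the frame of case_floor between -0.14 and 0.14 m and z of green1_mid in the frame of case_floor between 0.03 and 0.047 m and angle between green1_mid's own z axis and vertical below 0.15 rad) and (x of green2_mid in the frame of case_floor between -0.1 and 0.1 m and y of green2_mid in the frame of case_floor between -0.14 and 0.14 m and z of green2_mid in the frame of case_floor between 0.03 and 0.047 m and angle between green2_mid's own z axis and vertical below 0.15 rad) and (x of red1_mid in the frame of rack_deck between -0.05 and 0.05 m and y of red1_mid in the frame of rack_deck between -0.22 and 0.22 m and z of red1_mid in the frame of rack_deck between 0.03 and 0.05 m and angle between red1_mid's own z axis and vertical below 0.15 rad) and (x of red2_mid in the frame of rack_deck between -0.05 and 0.05 m and y of red2_mid in the frame of rack_deck between -0.22 and 0.22 m and z of red2_mid in the frame of rack_deck between 0.03 and 0.05 m and angle between red2_mid's own z axis and vertical below 0.15 rad) and (x of red3_mid in the frame of rack_deck between -0.05 and 0.05 m and y of red3_mid in the frame of rack_deck between -0.22 and 0.22 m and z of red3_mid in the frame of rack_deck between 0.03 and 0.05 m and angle between red3_mid's own z axis and vertical below 0.15 rad))) and value of joint case_lid below 0.06 rad); the robot touches nothing.
It fails at once if the tin, teapot, vase, mug, pen, stapler or sugar bowl is pushed more than 40 mm from its place (distance of any of tin_mid, teapot_mid, vase_mid, mug_mid, pen_mid, stapler_mid, sugar_bowl_mid from where it was at the start of the episode above 0.04 m).
It fails at once if a jar is knocked over (tilted by more than 1 rad) (angle between any of red1_mid, red2_mid, red3_mid, green1_mid, green2_mid's own z axis and vertical above 1 rad).
It fails at once if a jar is dropped or thrown (faster than 1.4 m/s) (linear speed of any of red1, red2, red3, green1, green2 above 1.4 m/s).
Of red1, red2, red3, green1, green2 only 4 to 5 are there at a start; the rules pass over those that are not, and their reading is None.
At some moment in a run one of padlock may be knocked a few centimetres aside while the robot is not near it.
It also fails if it takes over 210 s, if anything falls off the work surface, if the arm or the gripper's body presses on something with over 40 N, if the wrist force passes 120 N, or if a joint passes its speed limit or range.

## Working session

There is one attempt and no reset: what is moved stays moved. The work goes in short steps, Python scripts to look and compute and a shell command to move; the robot and the scene stay as the last step left them, time stands still between calls to the robot, and variables do not carry over. Pictures are saved under pics/ and viewed, at most 14 in all, crops included, and the job is handed in when it is done.

```bash
ls; mkdir -p pics; python3 - <<'E'
from rig import robot
import cv2,numpy as np
print(robot.get_obs(), robot.nose_length)
for n in("side","top","wrist"):
    c=robot.camera(n); cv2.imwrite(f"pics/{n}0.png",c["pixels"][:,:,::-1])
    print(n,c["intrinsics"].tolist(),np.round(c.get("extrinsics",c.get("mount")),4).tolist())
E
```

```text
pics
{'time': 0.0, 'q': array([ 9.90476372e-01,  5.28502067e-01,  1.43387544e+00,  2.92150249e-05,
        1.18138667e+00, -1.78495642e-01]), 'joint_velocities': array([0.00147614, 0.00146059, 0.00153421, 0.00060967, 0.00179239,
       0.00087021]), 'joint_torque': array([ 2.11182356e-03, -4.40043569e+01, -1.76598179e+01,  6.34609186e-02,
        5.80586703e-02, -1.72870095e-04]), 'position': array([0.24400346, 0.57463072, 0.22465811]), 'tool_rot': array([ 1.99568553e-01,  9.79883265e-01, -1.00354241e-03, -4.14680695e-04]), 'ft_force': array([-0.21292496,  0.18105376, -0.69300334]), 'moment': array([ 0.02599689,  0.02621504, -0.02176032]), 'grip_force': 0.0, 'grip_width': 0.08727145646904019} 0.025
side [[372.31376320070694, 0.0, 326.7872099473824], [0.0, 372.31376320070694, 205.1489516623982], [0.0, 0.0, 1.0]] [[-0.9943, -0.0566, 0.0902, 0.4426], [-0.1065, 0.528, -0.8426, 1.1721], [0.0001, -0.8474, -0.531, 0.9081], [0.0, 0.0, 0.0, 1.0]]
top [[392.68150588276137, 0.0, 318.98824682371054], [0.0, 392.68150588276137, 199.02757048291227], [0.0, 0.0, 1.0]] [[-0.0296, -0.9959, 0.0854, 0.483], [-0.9995, 0.0285, -0.015, 0.0028], [0.0125, -0.0858, -0.9962, 1.3382], [0.0, 0.0, 0.0, 1.0]]
wrist [[335.4381470328121, 0.0, 322.7541967168117], [0.0, 335.4381470328121, 196.70363664130534], [0.0, 0.0, 1.0]] [[-0.0001, -0.954, -0.2998, 0.0837], [1.0, -0.0002, 0.0003, 0.0006], [-0.0004, -0.2998, 0.954, -0.1591], [0.0, 0.0, 0.0, 1.0]]
```

View pics/top0.png

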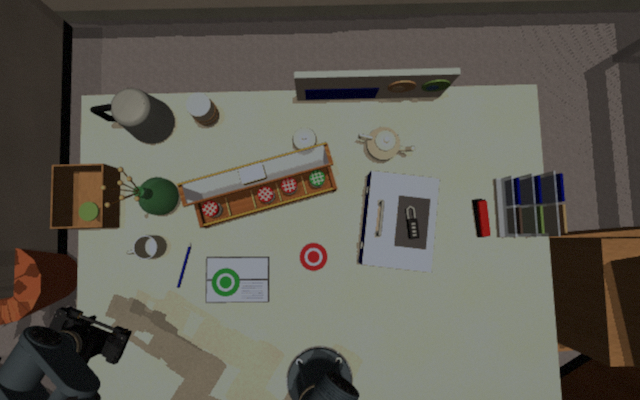

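View pics/side0.png

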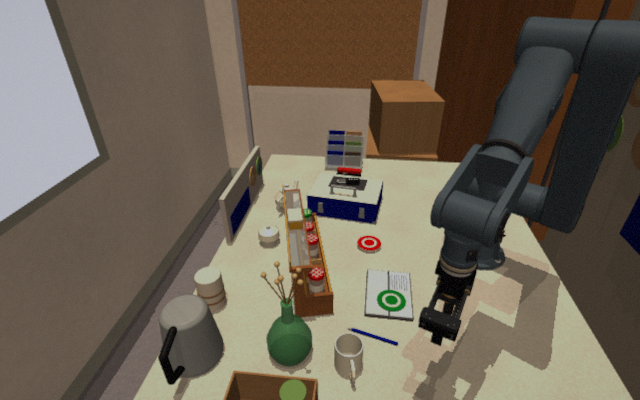

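The card on the notebook is green, at (226,282) in the top view. One green-lidded jar is visible at (317,179), in the rack's right-hand end bay, with reds at (211,209), (265,193) and (289,186). The case's handle is at (380,218) and the padlock at (411,222). The case front faces +y.

```bash
cat > h.py <<'E'
from rig import robot
import cv2,numpy as np
from scipy.spatial.transform import Rotation as R
def cam(n):
    o=robot.get_obs(); c=robot.camera(n)
    if n=="wrist":
        T=np.eye(4);T[:3,:3]=R.from_quat(o["tool_rot"]).as_matrix();T[:3,3]=o["position"];E=T@c["mount"]
    else:E=c["extrinsics"]
    return c["pixels"][:,:,::-1].copy(),c["intrinsics"],E
def plane(px,K,E,z):
    px=np.atleast_2d(px).astype(float); d=np.c_[(px-[K[0,2],K[1,2]])/[K[0,0],K[1,1]],np.ones(len(px))]@E[:3,:3].T
    return E[:3,3]+d*((z-E[2,3])/d[:,2:])
def proj(p,K,E):
    q=(np.atleast_2d(p)-E[:3,3])@E[:3,:3]; return np.c_[q[:,0]/q[:,2]*K[0,0]+K[0,2],q[:,1]/q[:,2]*K[1,1]+K[1,2]]
def blobs(mask,amin=30):
    n,l,s,c=cv2.connectedComponentsWithStats(mask.astype(np.uint8)); return [(c[i].round(1).tolist(),int(s[i,4]),s[i,:4].tolist()) for i in range(1,n) if s[i,4]>=amin]
def tool(yawx,tilt=0,axis=(1,0,0)):
    """pointing down with tool x at yaw, then turned by tilt about a tool axis"""
    c,s=np.cos(yawx),np.sin(yawx); M=np.array([[c,s,0],[s,-c,0],[0,0,-1.]]); return R.from_matrix(M)*R.from_rotvec(np.array(axis)*tilt)
def go(p,Rt,off=0.0):
    """shift(mm)+rotvec(deg) in tool axes from present pose; p = where the point 'off' ahead of TCP must be"""
    o=robot.get_obs();R0=R.from_quat(o["tool_rot"]); t=np.array(p)-Rt.apply([0,0,off])
    print("shift",(R0.inv().apply(t-o["position"])*1000).round(1),"rot",np.degrees((R0.inv()*Rt).as_rotvec()).round(1),"| now",o["position"].round(3),"q",o["q"].round(2))
E
python3 - <<'E'
from h import *
im,K,E=cam("top"); hsv=cv2.cvtColor(im,cv2.COLOR_BGR2HSV)
H,S,V=cv2.split(hsv)
g=(H>40)&(H<80)&(S>90)&(V>60); r=((H<8)|(H>172))&(S>120)&(V>60)
for n,m in(("g",g),("r",r)):
    for c,a,b in blobs(cv2.morphologyEx(m.astype(np.uint8),cv2.MORPH_CLOSE,np.ones((5,5))),25): print(n,c,a,b,plane(c,K,E,0.128).round(3),plane(c,K,E,0.0).round(3))
a=im[130:235,170:345];cv2.imwrite("pics/crop1.png",np.hstack([cv2.resize(a,(0,0),fx=2.6,fy=2.6,interpolation=2),cv2.resize(im[160:280,350:460],(0,0),fx=2.275,fy=2.275,interpolation=2)]))
E
```

```text
g [437.9, 80.9] 43 [425, 79, 25, 5] [[ 0.954 -0.406  0.128]] [[ 1.003 -0.449  0.   ]]
g [316.7, 177.9] 192 [309, 171, 16, 15] [[ 0.653 -0.01   0.128]] [[ 0.671 -0.012  0.   ]]
g [151.6, 194.7] 625 [134, 179, 34, 32] [[0.615 0.499 0.128]] [[0.629 0.552 0.   ]]
g [88.4, 211.0] 253 [80, 203, 18, 17] [[0.57  0.692 0.128]] [[0.579 0.765 0.   ]]
g [541.8, 219.2] 83 [540, 206, 5, 27] [[ 0.504 -0.705  0.128]] [[ 0.506 -0.779  0.   ]]
g [225.2, 281.9] 584 [212, 269, 27, 27] [[0.343 0.276 0.128]] [[0.328 0.305 0.   ]]
r [288.3, 184.7] 211 [280, 177, 17, 16] [[0.634 0.078 0.128]] [[0.65  0.086 0.   ]]
r [264.9, 193.6] 220 [257, 186, 17, 17] [[0.608 0.151 0.128]] [[0.622 0.167 0.   ]]
r [209.6, 208.0] 227 [201, 200, 18, 17] [[0.569 0.322 0.128]] [[0.578 0.356 0.   ]]
r [483.6, 218.0] 314 [478, 200, 12, 37] [[ 0.513 -0.523  0.128]] [[ 0.516 -0.579  0.   ]]
r [313.1, 256.4] 577 [300, 243, 27, 28] [[0.411 0.008 0.128]] [[0.404 0.008 0.   ]]
```

View pics/crop1.png

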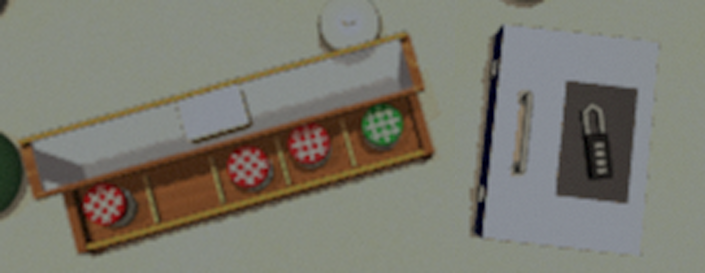

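One green jar only: the second bay from the left is empty. The padlock body is near (413,229) with its shackle pointing to world +x. The handle ends are near (381,201) and (378,236).

```bash
python3 - <<'E'
from h import *
im,K,E=cam("top")
h=plane([[381.2,200.9],[378.1,235.6]],K,E,.136); print("handle",h.round(4),"mid",h.mean(0).round(3),"yaw",np.degrees(np.arctan2(*(h[0]-h[1])[[1,0]])))
cs=455,350,160
f=lambda x,y:[350+(x-455)/2.275,160+y/2.275]
l=plane([f(502,27),f(658,45),f(640,252),f(483,236)],K,E,.1);print("lid",l.round(3),l.mean(0))
print(np.degrees(np.arctan2(*(l[0]-l[3])[[1,0]])))
p=plane([f(598,157),f(593,108)],K,E,.124);print("pad",p.round(3))
d=p[1]-p[0];yaw=np.arctan2(d[1],d[0]);print("padyaw",np.degrees(yaw))
print("free",plane([430,310],K,E,0).round(3),plane([345,300],K,E,0).round(3))
# hover above padlock: pad x along shackle; tool y across -> tool x = opposite of pad x
go([*p[0][:2],0.27],tool(yaw+np.pi))
E
```

```text
handle [[ 0.5747 -0.2066  0.136 ]
 [ 0.4687 -0.1925  0.136 ]] mid [ 0.522 -0.2    0.136] yaw -7.5704755838938995
lid [[ 0.671 -0.183  0.1  ]
 [ 0.64  -0.401  0.1  ]
 [ 0.354 -0.36   0.1  ]
 [ 0.382 -0.145  0.1  ]] [ 0.51179631 -0.27251657  0.1       ]
-7.4935222179190815
pad [[ 0.486 -0.303  0.124]
 [ 0.553 -0.299  0.124]]
padyaw 2.9933663627420057
free [[ 0.214 -0.378  0.   ]] [[ 0.256 -0.094  0.   ]]
shift [-565.6 -713.6  -44.2] rot [ -0.1  -0.  -26. ] | now [0.244 0.575 0.225] q [ 0.99  0.53  1.43  0.    1.18 -0.18]
```

```bash
python3 -m crank '[-336,-265,-75,0,0,0,0,-336,-265,-75,0,0,0,0,-336,-265,-75,0,0,0,0,-336,-265,-75,0,0,0,0,-336,-265,-75,0,0,0,0]'
python3 -m crank '[-175,-138,-39,0,0,0,0,-175,-138,-39,0,0,0,0,-175,-138,-39,0,0,0,0,-175,-138,-39,0,0,0,0,-175,-138,-39,0,0,0,0]'
python3 - <<'E'
from h import *
go([0.486,-.303,.27],tool(np.radians(183)))
E
```

```text
time: 0.67
position: [0.3433, 0.3936, 0.2618]
tool_rot: [0.199, 0.98, -0.0, -0.0]
ft_force: [0.7, -0.0, -0.6]
grip_width: 0.0868
grip_force: 0.0
time: 1.08
position: [0.442, 0.2134, 0.298]
tool_rot: [0.2, 0.98, 0.0, 0.0]
ft_force: [1.0, 0.7, -0.1]
grip_width: 0.0871
grip_force: 0.0
shift [-242.4 -458.1   28. ] rot [  0.   0. -26.] | now [0.442 0.213 0.298] q [ 0.22  0.26  1.67  0.    1.22 -0.95]
```

```bash
python3 -m crank '[-242,-458,28,0,0,0,0,-242,-458,28,0,0,0,0,-242,-458,28,0,0,0,0,-242,-458,28,0,0,0,0,-242,-458,28,0,0,0,0]'
python3 -m crank '[-145,-274,17,0,0,0,0,-145,-274,17,0,0,0,0,-145,-274,17,0,0,0,0,-145,-274,17,0,0,0,0,-145,-274,17,0,0,0,0]'
python3 - <<'E'
from h import *
go([0.486,-.303,.27],tool(np.radians(183)))
E
```

```text
time: 1.5
position: [0.4588, 0.0061, 0.2864]
tool_rot: [0.2, 0.98, 0.0, 0.0]
ft_force: [-0.2, 0.3, -1.0]
grip_width: 0.0873
grip_force: 0.0
time: 1.92
position: [0.4764, -0.2014, 0.2749]
tool_rot: [0.2, 0.98, 0.0, 0.0]
ft_force: [0.6, 0.4, 0.9]
grip_width: 0.0871
grip_force: 0.0
shift [-48.6 -89.8   4.8] rot [  0.    0.  -26.1] | now [ 0.476 -0.201  0.275] q [-0.62  0.32  1.64  0.    1.18 -1.78]
```

```bash
python3 -m crank '[-48,-90,5,0,0,-26,0,-48,-90,5,0,0,-26,0,-48,-90,5,0,0,-26,0,-48,-90,5,0,0,-26,0,-48,-90,5,0,0,-26,0]'
python3 - <<'E'
from h import *
im,K,E=cam("wrist"); cv2.imwrite("pics/w1.png",im)
print(robot.get_obs()["position"])
E
```

```text
time: 2.33
position: [0.4854, -0.3025, 0.2693]
tool_rot: [-0.025, 1.0, 0.0, -0.0]
ft_force: [0.8, -0.4, 0.3]
grip_width: 0.087
grip_force: 0.0
[ 0.48530561 -0.30127162  0.26937473]
```

View pics/w1.png

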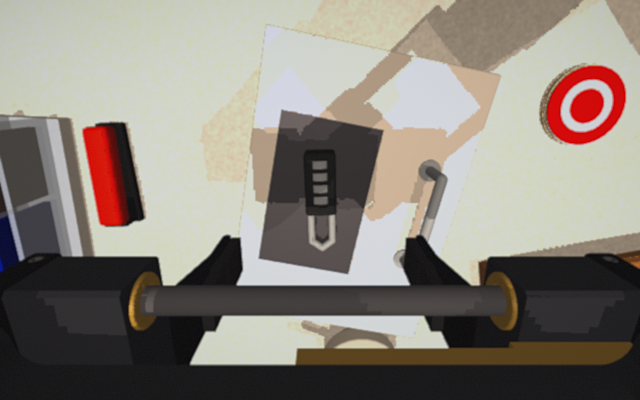

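The wrist view shows the padlock body centred near (320,182), spanning (304,150) to (336,215). Its shackle points down the image, and the handle is to the right.

```bash
python3 - <<'E'
from h import *
im,K,E=cam("wrist")
p=plane([[320,181],[319,151],[321,213],[323,245]],K,E,.124);print(p.round(4))
d=p[3]-p[1];yaw=np.degrees(np.arctan2(d[1],d[0]));print(yaw)
go([*p[0][:2],.16],tool(np.radians(yaw+180))); go([*p[0][:2],.129],tool(np.radians(yaw+180)))
E
```

```text
[[ 0.4822 -0.3028  0.124 ]
 [ 0.454  -0.305   0.124 ]
 [ 0.514  -0.3004  0.124 ]
 [ 0.5478 -0.2968  0.124 ]]
5.028691913523304
shift [  3.3  -2.3 109.6] rot [ 0.1 -0.  -2.2] | now [ 0.485 -0.301  0.27 ] q [-0.75  0.41  1.52  0.    1.22 -2.37]
shift [  3.2  -2.3 140.6] rot [ 0.1 -0.  -2.2] | now [ 0.485 -0.301  0.27 ] q [-0.75  0.41  1.52  0.    1.22 -2.37]
```

```bash
python3 -m crank '[3,-2,35,0,0,-2,0,3,-2,70,0,0,-2,0,3,-2,100,0,0,-2,0,3,-2,120,0,0,-2,0,3,-2,130,0,0,-2,0]' 25
python3 -m crank '[0,0,5,0,0,0,0,0,0,10,0,0,0,0,0,0,10,0,0,0,100,0,0,10,0,0,0,200,0,0,10,0,0,0,255]'
python3 -m crank '[0,0,0,0,0,0,255,0,0,0,0,0,0,255,0,0,0,0,0,0,255,0,0,0,0,0,0,255,0,0,0,0,0,0,255]'
python3 -m crank '[0,0,-20,0,0,0,255,0,0,-50,0,0,0,255,0,0,-80,0,0,0,255,0,0,-110,0,0,0,255,0,0,-120,0,0,0,255]'
python3 - <<'E'
from h import *
go([.26,-.33,.25],tool(np.radians(165)))
E
```

```text
time: 2.85
position: [0.4814, -0.3004, 0.1373]
tool_rot: [-0.043, 0.999, 0.002, -0.002]
ft_force: [-0.2, 1.2, -0.2]
grip_width: 0.087
grip_force: 0.0
time: 3.27
position: [0.4836, -0.3036, 0.1312]
tool_rot: [-0.043, 0.999, -0.001, 0.001]
ft_force: [-0.4, 0.5, 0.0]
grip_width: 0.074
grip_force: 0.0
time: 3.68
position: [0.4829, -0.3031, 0.13]
tool_rot: [-0.043, 0.999, -0.0, 0.0]
ft_force: [0.7, -0.4, -0.9]
grip_width: 0.0414
grip_force: 0.0
time: 4.1
position: [0.4847, -0.3047, 0.2544]
tool_rot: [-0.043, 0.999, -0.003, 0.003]
ft_force: [0.8, -0.1, 0.6]
grip_width: 0.0084
grip_force: 0.0
shift [226.   -5.7   3.2] rot [-0.3  0.4 20. ] | now [ 0.485 -0.305  0.254] q [-0.76  0.42  1.54  0.    1.17 -2.41]
```

The fingers were too slow: they were still closing when the lift began. I'll reopen, check where the padlock is, and retry.

```bash
for i in 1 2 3; do python3 -m crank '[0,0,0,0,0,0,0,0,0,0,0,0,0,0,0,0,0,0,0,0,0,0,0,0,0,0,0,0,0,0,0,0,0,0,0]' |grep -E "time|width"; done
python3 - <<'E'
from h import *
im,K,E=cam("wrist"); cv2.imwrite("pics/w2.png",im[60:280,200:500])
E
```

```text
time: 4.52
grip_width: 0.0337
time: 4.93
grip_width: 0.0672
time: 5.35
grip_width: 0.0866
```

View pics/w2.png

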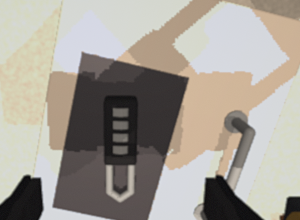

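The padlock has not moved: its body is at crop (105–137, 97–165), centre (321,191).

```bash
python3 - <<'E'
from h import *
im,K,E=cam("wrist")
p=plane([[321,190],[322,259]],K,E,.124);print(p.round(4))
d=p[1]-p[0];yaw=np.degrees(np.arctan2(d[1],d[0]));print(yaw)
go([*p[0][:2],.129],tool(np.radians(yaw+180)))
E
```

```text
[[ 0.4829 -0.3036  0.124 ]
 [ 0.5506 -0.2968  0.124 ]]
5.681025686520677
shift [-1.000e-01 -5.000e-01  1.209e+02] rot [-0.   0.  -0.7] | now [ 0.483 -0.303  0.25 ] q [-0.76  0.43  1.54 -0.    1.17 -2.41]
```

```bash
python3 -m crank '[0,0,35,0,0,0,100,0,0,70,0,0,0,100,0,0,95,0,0,0,100,0,0,112,0,0,0,100,0,0,121,0,0,0,100]' 25
for i in 1 2 3; do python3 -m crank '[0,0,0,0,0,0,255,0,0,0,0,0,0,255,0,0,0,0,0,0,255,0,0,0,0,0,0,255,0,0,0,0,0,0,255]'|grep -vE "rot|ft"; done
```

```text
time: 5.87
position: [0.4816, -0.302, 0.1263]
tool_rot: [-0.043, 0.999, 0.002, -0.002]
ft_force: [-0.2, 0.3, 0.0]
grip_width: 0.0615
grip_force: 0.0
time: 6.28
position: [0.4835, -0.3036, 0.1302]
grip_width: 0.0283
grip_force: 0.0
time: 6.7
position: [0.4828, -0.303, 0.1289]
grip_width: 0.0016
grip_force: 0.0
time: 7.12
position: [0.4828, -0.303, 0.1288]
grip_width: 0.0008
grip_force: 0.0
```

```bash
python3 - <<'E'
from h import *
im,K,E=cam("wrist"); a=im[60:400,180:480]
im,K,E=cam("side"); b=cv2.resize(im[140:240,290:400],None,fx=3.4,fy=3.4,interpolation=2); cv2.imwrite("pics/w3.png",np.hstack([a,b]))
E
```

```text
(no output)
```

View pics/w3.png

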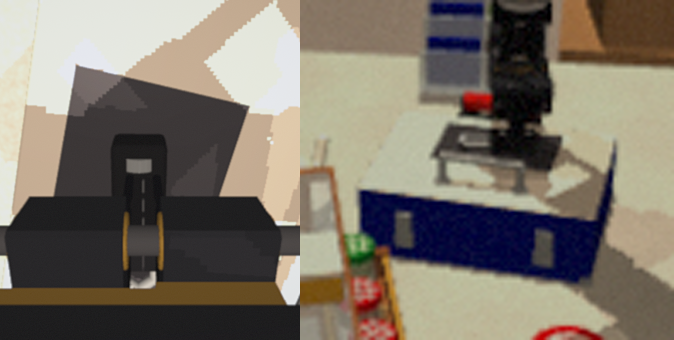

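```bash
python3 - <<'E'
from h import *
im,K,E=cam("wrist"); cv2.imwrite("pics/w4.png",cv2.resize(im[170:350,240:400],None,fx=3.3,fy=3.3,interpolation=2))
c=robot.camera("wrist")
T=np.eye(4);T[:3,:3]=R.from_quat([-0.025,1,0,0]).as_matrix();T[:3,3]=[.4853,-.3013,.2694];E1=T@c["mount"]
for z in(0,.01,.02,.03): print(z,plane([587,105],K,E1,z).round(3))
print(robot.get_obs())
im,K,E=cam("top")
for z in(0,.01,.02,.03): print(z,plane([313.1,256.4],K,E,z).round(3))
E
```

```text
0 [[0.402 0.022 0.   ]]
0.01 [[0.402 0.015 0.01 ]]
0.02 [[0.402 0.007 0.02 ]]
0.03 [[ 0.402 -0.001  0.03 ]]
{'time': 7.3167, 'q': array([-7.56422244e-01,  5.83987607e-01,  1.66041087e+00, -3.89521985e-05,
        8.97185185e-01, -2.41413958e+00]), 'joint_velocities': array([ 0.00154862,  0.00183074,  0.0014866 , -0.00048245, -0.00165946,
        0.00047798]), 'joint_torque': array([ 8.98691942e-04, -4.18476927e+01, -1.30445570e+01, -6.37419918e-02,
        2.39963655e-02,  4.25909786e-05]), 'position': array([ 0.4828564 , -0.30304714,  0.12886635]), 'tool_rot': array([-4.34589649e-02,  9.99055213e-01, -1.38297397e-05, -7.78730375e-06]), 'ft_force': array([-0.37017396,  0.45432284, -0.31875277]), 'moment': array([ 0.08201229, -0.02794056,  0.0433008 ]), 'grip_force': 0.0, 'grip_width': 0.00068522911517888}
0 [[0.404 0.008 0.   ]]
0.01 [[0.404 0.008 0.01 ]]
0.02 [[0.405 0.008 0.02 ]]
0.03 [[0.406 0.008 0.03 ]]
```

View pics/w4.png

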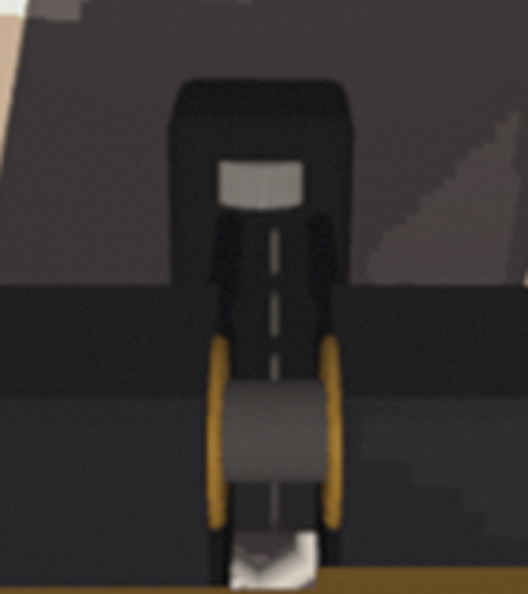

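```bash
for i in 1; do python3 -m crank '[0,0,-15,0,0,0,255,0,0,-30,0,0,0,200,0,0,-40,0,0,0,100,0,0,-40,0,0,0,80,0,0,-40,0,0,0,80]' >/dev/null; python3 -m crank '[0,0,0,0,0,0,80,0,0,0,0,0,0,80,0,0,0,0,0,0,80,0,0,0,0,0,0,80,0,0,0,0,0,0,80]'; done
python3 - <<'E'
from h import *
c=robot.camera("wrist");K=c["intrinsics"]
T=np.eye(4);T[:3,:3]=R.from_quat([-0.025,1,0,0]).as_matrix();T[:3,3]=[.4853,-.3013,.2694];E1=T@c["mount"]
im,Kt,Et=cam("top")
f=lambda x,y:[350+(x-455)/2.275,160+y/2.275]
w=[[348,273],[260,258],[282,110],[382,130]]; t=[f(566,82),f(637,90),f(629,203),f(557,193)]
w+=[[265,25],[499,75]]; t+=[f(640,252),f(483,236)]
for z in(.06,.07,.08,.09,.1,.11,.12): 
    d=plane(w,K,E1,z)-plane(t,Kt,Et,z); print(z,(d[:,:2]*1000).round(0).tolist(),np.linalg.norm(d,axis=1).mean().round(4))
E
```

```text
time: 8.2
position: [0.4827, -0.3029, 0.1684]
tool_rot: [-0.043, 0.999, 0.0, -0.0]
ft_force: [-0.3, -0.4, -0.2]
grip_width: 0.0526
grip_force: 0.0
0.06 [[20.0, 16.0], [20.0, 9.0], [4.0, 13.0], [2.0, 20.0], [-7.0, 7.0], [-2.0, 27.0]] 0.0198
0.07 [[16.0, 13.0], [15.0, 8.0], [3.0, 12.0], [1.0, 16.0], [-7.0, 6.0], [-2.0, 21.0]] 0.0158
0.08 [[11.0, 9.0], [10.0, 7.0], [2.0, 10.0], [-0.0, 12.0], [-6.0, 5.0], [-2.0, 15.0]] 0.0119
0.09 [[6.0, 6.0], [6.0, 6.0], [1.0, 8.0], [-2.0, 8.0], [-6.0, 4.0], [-3.0, 9.0]] 0.0081
0.1 [[1.0, 3.0], [1.0, 4.0], [-0.0, 7.0], [-3.0, 4.0], [-5.0, 2.0], [-3.0, 2.0]] 0.0047
0.11 [[-4.0, -1.0], [-3.0, 3.0], [-1.0, 5.0], [-4.0, 1.0], [-5.0, 1.0], [-3.0, -4.0]] 0.0046
0.12 [[-9.0, -4.0], [-8.0, 2.0], [-2.0, 3.0], [-6.0, -3.0], [-4.0, -0.0], [-3.0, -10.0]] 0.0072
```

```bash
python3 -m crank '[0,0,10,0,0,0,80,0,0,20,0,0,0,80,0,0,30,0,0,0,80,0,0,37,0,0,0,80,0,0,40,0,0,0,80]' |grep -E "pos|ft|width"
for i in 1 2 3 4; do python3 -m crank '[0,0,1,0,0,0,80,0,0,2,0,0,0,80,0,0,3,0,0,0,80,0,0,4,0,0,0,80,0,0,4,0,0,0,80]' |grep -E "pos|ft|width"; done
```

```text
position: [0.4819, -0.3022, 0.1268]
ft_force: [-0.2, -0.4, -0.2]
grip_width: 0.0598
position: [0.483, -0.3031, 0.1251]
ft_force: [0.1, 0.5, -0.4]
grip_width: 0.0597
position: [0.4827, -0.303, 0.1207]
ft_force: [0.7, -0.3, -0.4]
grip_width: 0.0595
position: [0.4827, -0.3029, 0.1166]
ft_force: [0.0, 0.1, -0.3]
grip_width: 0.0597
position: [0.4827, -0.3029, 0.1127]
ft_force: [-0.5, 0.2, 0.5]
grip_width: 0.0598
```

```bash
for i in 1 2 ; do python3 -m crank '[0,0,1,0,0,0,80,0,0,2,0,0,0,80,0,0,3,0,0,0,80,0,0,4,0,0,0,80,0,0,4,0,0,0,80]' |grep -E "pos|ft|width"; done
python3 - <<'E'
from h import *
im,K,E=cam("wrist"); a=im[60:400,120:520]
im,K,E=cam("side"); b=cv2.resize(im[140:220,320:390],None,fx=4.25,fy=4.25,interpolation=2); cv2.imwrite("pics/w5.png",np.hstack([a,b]))
E
```

```text
position: [0.4827, -0.3029, 0.1086]
ft_force: [0.7, -0.5, -0.5]
grip_width: 0.0594
position: [0.4827, -0.3029, 0.1046]
ft_force: [0.5, -0.3, -0.4]
grip_width: 0.0598
```

View pics/w5.png

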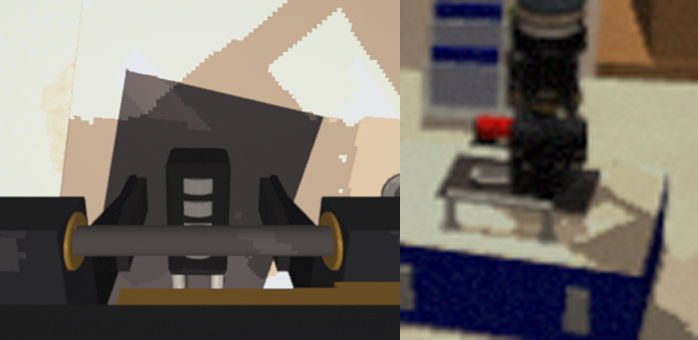

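```bash
for i in 1 2; do python3 -m crank '[0,0,0,0,0,0,255,0,0,0,0,0,0,255,0,0,0,0,0,0,255,0,0,0,0,0,0,255,0,0,0,0,0,0,255]' 25|grep -vE "rot"; done
```

```text
time: 11.73
position: [0.4829, -0.3031, 0.1049]
ft_force: [0.1, -1.8, -1.0]
grip_width: 0.0342
grip_force: 0.2
time: 12.15
position: [0.483, -0.3033, 0.105]
ft_force: [0.6, -0.8, -0.6]
grip_width: 0.0298
grip_force: 25.0
```

```bash
python3 -m crank '[0,0,-20,0,0,0,255,0,0,-45,0,0,0,255,0,0,-75,0,0,0,255,0,0,-95,0,0,0,255,0,0,-100,0,0,0,255]'|grep -vE "rot"
python3 - <<'E'
from h import *
go([.26,-.33,.20],tool(np.radians(165)))
E
```

```text
time: 12.57
position: [0.4842, -0.304, 0.2082]
ft_force: [0.1, -1.8, -1.5]
grip_width: 0.03
grip_force: 25.0
shift [225.7  -6.3   7.3] rot [-0.2  0.3 20. ] | now [ 0.484 -0.304  0.208] q [-0.76  0.47  1.59  0.    1.07 -2.41]
```

```bash
python3 -m crank '[40,-1,1,0,0,5,255,80,-2,3,0,0,10,255,120,-3,4,0,0,15,255,155,-4,5,0,0,20,255,190,-5,6,0,0,20,255]'|grep -vE "rot"
python3 - <<'E'
from h import *
go([.26,-.33,.11],tool(np.radians(165)));go([.26,-.33,.007],tool(np.radians(165)))
E
```

```text
time: 12.98
position: [0.2918, -0.3229, 0.1977]
ft_force: [0.0, -0.6, -1.7]
grip_width: 0.0302
grip_force: 25.0
shift [ 28.7 -15.4  87.8] rot [ 0.1 -0.1 -0.2] | now [ 0.292 -0.323  0.198] q [-1.09  0.32  1.92  0.    0.91 -2.4 ]
shift [ 28.5 -15.6 190.8] rot [ 0.1 -0.1 -0.2] | now [ 0.292 -0.323  0.198] q [-1.09  0.32  1.92  0.    0.91 -2.4 ]
```

```bash
python3 -m crank '[12,-6,25,0,0,0,255,20,-11,55,0,0,0,255,28,-15,88,0,0,0,255,28,-15,120,0,0,0,255,28,-15,145,0,0,0,255]'|grep -vE "rot"
python3 -m crank '[0,0,12,0,0,0,255,0,0,24,0,0,0,255,0,0,33,0,0,0,255,0,0,37,0,0,0,255,0,0,39,0,0,0,255]'|grep -vE "rot"
python3 - <<'E'
from h import *
go([.26,-.33,.006],tool(np.radians(165)))
E
```

```text
time: 13.4
position: [0.2618, -0.3304, 0.0516]
ft_force: [0.5, 0.1, -1.9]
grip_width: 0.0298
grip_force: 25.0
time: 13.82
position: [0.2629, -0.3312, 0.0141]
ft_force: [-0.5, 0.9, -1.0]
grip_width: 0.0299
grip_force: 25.0
shift [3.1 0.4 8.1] rot [ 0.1 -0.1 -0. ] | now [ 0.263 -0.331  0.014] q [-1.17  0.7   2.09  0.    0.36 -2.47]
```

```bash
python3 -m crank '[0,0,2,0,0,0,255,0,0,4,0,0,0,255,0,0,6,0,0,0,255,0,0,7,0,0,0,255,0,0,7,0,0,0,255]'|grep -E "pos|ft"
python3 -m crank '[0,0,1,0,0,0,255,0,0,2,0,0,0,255,0,0,2,0,0,0,255,0,0,2,0,0,0,255,0,0,2,0,0,0,255]'|grep -E "pos|ft"
```

```text
position: [0.2632, -0.3319, 0.0081]
ft_force: [0.1, -0.1, -0.4]
position: [0.2631, -0.3318, 0.0059]
ft_force: [-0.8, 0.7, -1.4]
```

```bash
for i in 1 2; do python3 -m crank '[0,0,0,0,0,0,80,0,0,0,0,0,0,80,0,0,0,0,0,0,80,0,0,0,0,0,0,80,0,0,0,0,0,0,80]'|grep -E "pos|ft|width"; done
python3 -m crank '[0,0,-30,0,0,0,80,0,0,-70,0,0,0,80,0,0,-110,0,0,0,80,0,0,-150,0,0,0,80,0,0,-190,0,0,0,80]' |grep -E "pos|ft|width"
python3 -m crank '[0,0,-40,0,0,0,80,0,0,-80,0,0,0,80,0,0,-90,0,0,0,80,0,0,-90,0,0,0,80,0,0,-90,0,0,0,80]' |grep -E "pos|ft|width"
python3 - <<'E'
from h import *
o=robot.get_obs();im,K,E=cam("wrist"); cv2.imwrite("pics/w6.png",im)
# handle hover: tool x along case -y (yaw 180-7.5)
go([.5215,-.2015,.25],tool(np.radians(172.5)))
E
```

```text
position: [0.2631, -0.3318, 0.0059]
ft_force: [-0.1, 0.3, -0.1]
grip_width: 0.0545
position: [0.2631, -0.3317, 0.0059]
ft_force: [0.4, 0.3, 0.3]
grip_width: 0.0599
position: [0.2627, -0.3309, 0.1976]
ft_force: [0.9, -1.2, -0.6]
grip_width: 0.0597
position: [0.2629, -0.3313, 0.2859]
ft_force: [0.1, 0.4, -0.4]
grip_width: 0.0595
shift [-216.7  191.7   34.8] rot [ 0.1 -0.1 -7.5] | now [ 0.263 -0.331  0.285] q [-1.17  0.17  1.83 -0.    1.14 -2.47]
```

View pics/w6.png

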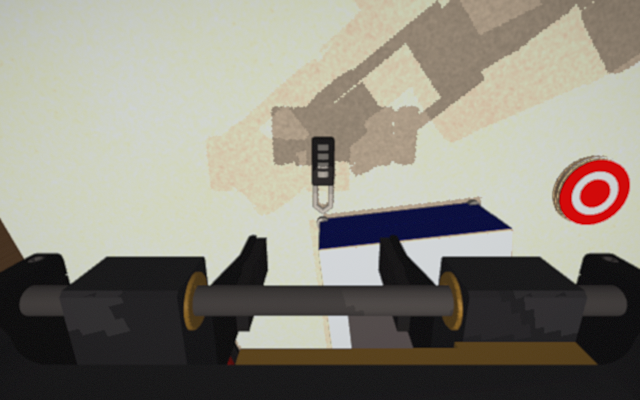

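The padlock lies flat on the table at about (322,160), clear of the case. Next I'll go above the handle.

```bash
python3 -m crank '[-30,27,0,0,0,0,80,-60,53,0,0,0,0,80,-90,80,0,0,0,0,80,-120,106,0,0,0,0,80,-150,133,0,0,0,0,80]' |grep -E "pos|ft|width"
python3 - <<'E'
from h import *
go([.5215,-.2015,.24],tool(np.radians(172.5)))
E
```

```text
position: [0.4426, -0.2403, 0.283]
ft_force: [-0.1, -1.3, 0.5]
grip_width: 0.0595
shift [-66.3  57.8  42.8] rot [ 0.2 -0.3 -7.6] | now [ 0.443 -0.24   0.283] q [-0.72  0.3   1.65 -0.    1.2  -2.03]
```

```bash
python3 -m crank '[-20,18,14,0,0,-3,80,-40,36,28,0,0,-7.5,80,-60,52,40,0,0,-7.5,80,-66,58,43,0,0,-7.5,80,-66,58,43,0,0,-7.5,80]' |grep -E "pos|ft|width"
python3 - <<'E'
from h import *
im,K,E=cam("wrist"); cv2.imwrite("pics/w7.png",im[20:300,200:460])
print(proj([[.5687,-.2066+.0,.136],[.4687,-.1925,.136],[.5215,-.2015,.136]],K,E))
E
```

```text
position: [0.5208, -0.2012, 0.2391]
ft_force: [-1.0, -0.0, 0.7]
grip_width: 0.0598
[[322.31221145 252.10257129]
 [323.71941617 133.84314094]
 [321.06165935 199.68969508]]
```

View pics/w7.png

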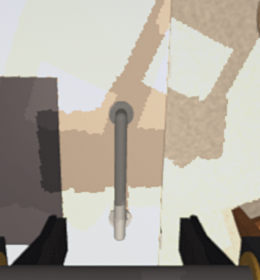

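The bar is vertical at column 320, rows 130–255, centred within 2 mm. Descending to close on it.

```bash
python3 -m crank '[0,-2,30,0,0,0,120,0,-2,60,0,0,0,150,0,-2,85,0,0,0,150,0,-2,102,0,0,0,150,0,-2,110,0,0,0,150]' 30|grep -E "pos|ft|width"
for i in 1 2 3; do python3 -m crank '[0,0,0,0,0,0,255,0,0,0,0,0,0,255,0,0,0,0,0,0,255,0,0,0,0,0,0,255,0,0,0,0,0,0,255]'|grep -E "pos|ft|width|grip"; done
```

```text
position: [0.5179, -0.2053, 0.1307]
ft_force: [-0.9, 0.9, 0.4]
grip_width: 0.0381
position: [0.5218, -0.204, 0.1342]
ft_force: [3.7, 10.1, 5.0]
grip_width: 0.0102
grip_force: 5.7
position: [0.5219, -0.2035, 0.1343]
ft_force: [1.2, 5.0, 3.6]
grip_width: 0.009
grip_force: 30.0
position: [0.5219, -0.2035, 0.1343]
ft_force: [2.3, 5.2, 4.3]
grip_width: 0.009
grip_force: 30.0
```

```bash
python3 -m crank '[0,-12,-21,-3.5,0,0,255,0,-26,-41,-7,0,0,255,0,-43,-59,-10.5,0,0,255,0,-61,-74,-14,0,0,255,0,-82,-88,-17.5,0,0,255]'
python3 - <<'E'
from h import *
R0=tool(np.radians(172.5)); b=np.array([.5215,-.2035,.136]); fr=np.array([.13,.99,0]); H=b-.18*fr-[0,0,.086]
o=robot.get_obs();d=o["position"]-H; print("lid deg est",np.degrees(np.arctan2(d[2],d@fr))-25.5, "r",np.hypot(d[2],d@fr))
for th in (42,49,56,63,70):
    a=np.radians(25.5+th); go(H+.1995*(np.cos(a)*fr+np.sin(a)*np.array([0,0,1])),R0*R.from_rotvec([-np.radians(th/2),0,0]))
E
```

```text
time: 19.33
position: [0.51, -0.2833, 0.2227]
tool_rot: [0.064, 0.986, 0.156, 0.01]
ft_force: [2.2, 3.6, -6.8]
grip_width: 0.009
grip_force: 30.0
lid deg est 34.684162954082275 r 0.1990676938959579
shift [ -1.  -18.2 -18.1] rot [-3.  -0.   0.1] | now [ 0.51  -0.283  0.223] q [-0.83  0.55  1.45  0.25  1.35 -2.35]
shift [ -1.  -37.6 -32.8] rot [-6.5 -0.   0.1] | now [ 0.51  -0.283  0.223] q [-0.83  0.55  1.45  0.25  1.35 -2.35]
shift [ -0.9 -58.6 -45. ] rot [-10.   -0.1   0.1] | now [ 0.51  -0.283  0.223] q [-0.83  0.55  1.45  0.25  1.35 -2.35]
shift [ -0.9 -81.  -54.5] rot [-13.5  -0.1   0.1] | now [ 0.51  -0.283  0.223] q [-0.83  0.55  1.45  0.25  1.35 -2.35]
shift [  -0.9 -104.4  -61.2] rot [-17.   -0.1   0.1] | now [ 0.51  -0.283  0.223] q [-0.83  0.55  1.45  0.25  1.35 -2.35]
```

```bash
python3 -m crank '[-1,-18,-18,-2,0,0,255,-1,-38,-33,-4,0,0,255,-1,-59,-45,-7,0,0,255,-1,-81,-55,-10,0,0,255,-1,-105,-61,-12,0,0,255]'
python3 - <<'E'
from h import *
b=np.array([.5215,-.2035,.136]); fr=np.array([.13,.99,0]); H=b-.18*fr-[0,0,.086]
o=robot.get_obs();d=o["position"]-H; print("lid deg est",np.degrees(np.arctan2(d[2],d@fr))-25.5, "r",np.hypot(d[2],d@fr),o["q"].round(2))
E
```

```text
time: 19.75
position: [0.493, -0.402, 0.2497]
tool_rot: [0.062, 0.964, 0.259, 0.014]
ft_force: [-4.7, 5.2, 2.3]
grip_width: 0.009
grip_force: 30.0
lid deg est 70.44392591052791 r 0.20079540143099978 [-1.01  0.69  1.16  0.32  1.71 -2.48]
```

```bash
for i in 1 2; do python3 -m crank '[0,0,0,0,0,0,130,0,0,0,0,0,0,130,0,0,0,0,0,0,130,0,0,0,0,0,0,130,0,0,0,0,0,0,130]'|grep -E "pos|ft|width"; done
python3 -m crank '[0,0,-20,0,0,0,130,0,0,-45,0,0,0,130,0,0,-70,0,0,0,130,0,0,-95,0,0,0,130,0,0,-120,0,0,0,130]'|grep -E "pos|ft|width"
python3 - <<'E'
from h import *
im,K,E=cam("side"); cv2.imwrite("pics/s2.png",im[130:330,200:460])
x=np.array([np.cos(np.radians(14.2)),np.sin(np.radians(14.2)),0])
jar=np.array([.653,-.010,0]); Rt=tool(np.radians(180+14.2),np.radians(32),(0,1,0)); print("z",Rt.apply([0,0,1]),"y",Rt.apply([0,1,0]))
go([.45,-.25,.38],tool(np.radians(172.5)))
go([.50,-.10,.36],Rt)
E
```

```text
position: [0.4961, -0.4029, 0.2479]
ft_force: [-0.4, 0.2, -0.2]
grip_width: 0.0343
position: [0.4958, -0.4039, 0.2475]
ft_force: [0.2, -0.2, 0.6]
grip_width: 0.0423
position: [0.4878, -0.4631, 0.3529]
ft_force: [0.9, -1.0, 0.3]
grip_width: 0.0426
z [-0.51372777 -0.12999311 -0.8480481 ] y [-0.24530739  0.96944535  0.        ]
shift [ 66.4 194.6  81.7] rot [29.   0.4 -0. ] | now [ 0.488 -0.467  0.357] q [-1.06  0.68  0.88  0.33  1.98 -2.43]
shift [ 36.8 320.6 174.7] rot [ 34.   36.8 -12.8] | now [ 0.488 -0.467  0.357] q [-1.06  0.68  0.88  0.33  1.98 -2.43]
```

View pics/s2.png

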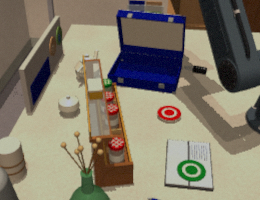

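The lid is open wide. The tilt sign in my last calculation was wrong and is fixed below. I'm heading over to the rack.

```bash
python3 -m crank '[13,39,16,6,0,0,130,26,78,32,12,0,0,130,40,116,49,18,0,0,130,53,155,65,24,0,0,130,66,194,82,29,0,0,130]'|grep -E "pos|ft|width"
python3 - <<'E'
from h import *
Rt=tool(np.radians(194.2),np.radians(-32),(0,1,0)); print("z",Rt.apply([0,0,1]))
zt=Rt.apply([0,0,1]); g=np.array([.653,-.010,.116])
go(g-zt*.14,Rt,-.008)
E
```

```text
position: [0.4511, -0.2569, 0.3753]
ft_force: [0.9, 1.1, 0.3]
grip_width: 0.0429
z [ 0.51372777  0.12999311 -0.8480481 ]
shift [-102.4  244.7  148.6] rot [ -5.9 -31.4 -21.2] | now [ 0.451 -0.257  0.375] q [-0.74  0.23  1.48  0.    1.43 -2.18]
```

```bash
python3 -m crank '[-12,29,10,-0.7,-4,-2.5,100,-25,61,25,-1.5,-8,-5,60,-39,93,40,-2.2,-12,-8,40,-53,125,60,-3,-16,-10.8,40,-66,157,80,-3.8,-20,-13.6,40]'|grep -E "pos|ft|width"
python3 - <<'E'
from h import *
Rt=tool(np.radians(194.2),np.radians(-32),(0,1,0))
zt=Rt.apply([0,0,1]); g=np.array([.653,-.010,.116])
go(g-zt*.14,Rt,-.008)
E
```

```text
position: [0.5387, -0.1095, 0.2968]
ft_force: [0.8, 0.2, -0.6]
grip_width: 0.0678
shift [-26.9  74.4  86.2] rot [ -1.9 -11.2  -7.6] | now [ 0.539 -0.109  0.297] q [-0.54  0.22  1.78  0.31  0.89 -2.39]
```

```bash
python3 -m crank '[-7,18,21,-0.5,-3,-2,40,-13,37,43,-1,-6,-4,40,-20,55,65,-1.5,-9,-6,40,-25,70,81,-1.9,-11.2,-7.6,40,-27,74,86,-1.9,-11.2,-7.6,40]'|grep -E "pos|ft|width"
python3 - <<'E'
from h import *
im,K,E=cam("wrist"); cv2.imwrite("pics/w8.png",im)
hsv=cv2.cvtColor(im,cv2.COLOR_BGR2HSV);H,S,V=cv2.split(hsv)
m=(H>38)&(H<85)&(S>80)&(V>50)
m=cv2.morphologyEx(m.astype(np.uint8),cv2.MORPH_CLOSE,np.ones((7,7)))
for b in blobs(m,150): print(b,plane(b[0],K,E,.128).round(4))
print(proj([.653,-.01,.128],K,E), robot.get_obs()["q"].round(2))
E
```

```text
position: [0.5815, -0.0262, 0.224]
ft_force: [-0.9, 0.1, 0.3]
grip_width: 0.0734
([318.9, 198.0], 2054, [292, 175, 55, 46]) [[ 0.6435 -0.012   0.128 ]]
[[318.51209875 205.24168107]] [-0.41  0.35  1.94  0.72  0.52 -2.8 ]
```

View pics/w8.png

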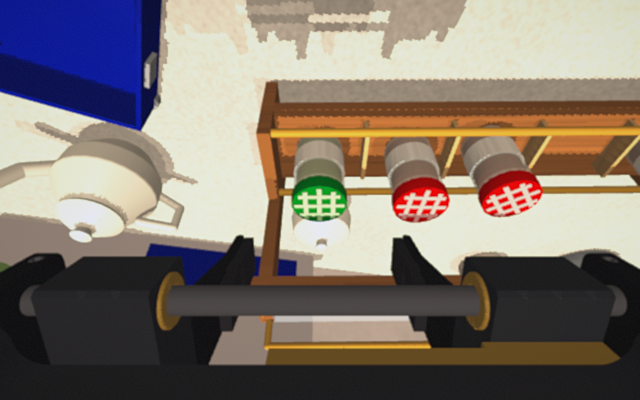

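The green jar is at (319,198), with the tea items behind it well clear. Joint 6 is near its limit, so I'll fit a small kinematic model from the logged poses to choose the yaw and tilt.

```bash
cat > kin.py <<'E'
from h import *
from scipy.optimize import least_squares
D=[([.99048,.5285,1.43388,0,1.18139,-.1785],[.244,.57463,.22466]),([.22,.26,1.67,0,1.22,-.95],[.442,.213,.298]),([-.62,.32,1.64,0,1.18,-1.78],[.476,-.201,.275]),([-.75642,.58399,1.66041,0,.897185,-2.41414],[.48286,-.30305,.12887]),
([-1.17,.7,2.09,0,.36,-2.47],[.263,-.331,.014]),([-.83,.55,1.45,.25,1.35,-2.35],[.51,-.283,.223]),([-1.06,.68,.88,.33,1.98,-2.43],[.488,-.467,.357]),([-.41,.35,1.94,.72,.52,-2.8],[.5815,-.0262,.224]),([-.54,.22,1.78,.31,.89,-2.39],[.539,-.109,.297])]
def fk(q,P):
    h,l1,l2,d,L=P; B=R.from_euler("Z",q[0]); A=B*R.from_euler("Y",q[1]+q[2])
    w=B.apply([l1*np.sin(q[1]),d,h+l1*np.cos(q[1])])+A.apply([0,0,l2])
    T=A*R.from_euler("ZYZ",[q[3],q[4],q[5]+np.pi/2]); return w+T.apply([0,0,L]),T
P=least_squares(lambda P:np.concatenate([fk(q,P)[0]-p for q,p in D]),[.2,.4,.4,.11,.2],loss="soft_l1",f_scale=.01).x
LO=np.array([-3.08,-.75,.22,-1.43,0,-2.85]);HI=np.array([3.08,2.2,2.44,4.57,2.65,2.85])
def ik(p,Rt,q0):
    f=lambda q:np.concatenate([(fk(q,P)[0]-p)*5,(fk(q,P)[1].inv()*Rt).as_rotvec()])
    s=least_squares(f,np.clip(q0,LO+.01,HI-.01),bounds=(LO,HI)); return s.x.round(2),round(float(np.abs(s.fun).max()),4)
E
python3 - <<'E'
from kin import *
print(P.round(4)); print([ (np.linalg.norm(fk(q,P)[0]-p)*1000).round(1) for q,p in D])
o=robot.get_obs(); print(o["q"].round(3),(fk(o["q"],P)[1].inv()*R.from_quat(o["tool_rot"])).as_rotvec().round(3))
q0=o["q"]; g=np.array([.650,-.011,.116])
for yaw in(194,189,184):
  for t in(32,37,42):
    Rt=tool(np.radians(yaw),-np.radians(t),(0,1,0));zt=Rt.apply([0,0,1])
    xr=np.array([.97,.245,0])
    print(yaw,t,"hover",ik(g-.14*zt+.008*zt,Rt,q0),"grasp",ik(g+.008*zt,Rt,q0),"out",ik(g+.008*zt+[0,0,.05]-.09*xr,Rt,q0))
E
```

```text
[0.1839 0.5047 0.3728 0.1183 0.2432]
[np.float64(19.8), np.float64(7.0), np.float64(6.3), np.float64(12.8), np.float64(58.0), np.float64(9.9), np.float64(52.0), np.float64(23.1), np.float64(9.6)]
[-0.413  0.35   1.94   0.718  0.518 -2.802] [-0. -0. -0.]
194 32 hover (array([-0.39,  0.31,  1.93,  0.66,  0.53, -2.72]), 0.0) grasp (array([-0.29,  0.59,  1.84,  0.84,  0.35, -2.85]), 0.0263) out (array([-0.39,  0.39,  2.02,  0.77,  0.41, -2.85]), 0.0482)
194 37 hover (array([-0.4 ,  0.29,  1.99,  0.8 ,  0.48, -2.85]), 0.0421) grasp (array([-0.28,  0.59,  1.85,  0.87,  0.32, -2.85]), 0.097) out (array([-0.38,  0.38,  2.03,  0.8 ,  0.38, -2.85]), 0.1157)
194 42 hover (array([-0.4 ,  0.28,  2.02,  0.82,  0.44, -2.85]), 0.1221) grasp (array([-0.28,  0.58,  1.85,  0.89,  0.3 , -2.85]), 0.1682) out (array([-0.37,  0.37,  2.03,  0.83,  0.36, -2.85]), 0.1837)
189 32 hover (array([-0.36,  0.3 ,  1.94,  0.6 ,  0.47, -2.57]), 0.0) grasp (array([-0.28,  0.59,  1.87,  0.92,  0.28, -2.85]), 0.004) out (array([-0.38,  0.38,  2.05,  0.84,  0.35, -2.85]), 0.023)
189 37 hover (array([-0.38,  0.28,  2.03,  
[... 255 characters left out ...]
.58,  1.87,  0.96,  0.24, -2.85]), 0.1471) out (array([-0.36,  0.37,  2.05,  0.9 ,  0.3 , -2.85]), 0.16)
184 32 hover (array([-0.32,  0.29,  1.95,  0.51,  0.42, -2.38]), 0.0) grasp (array([-0.26,  0.58,  1.88,  0.88,  0.23, -2.72]), 0.0) out (array([-0.37,  0.38,  2.07,  0.92,  0.29, -2.85]), 0.0)
184 37 hover (array([-0.34,  0.27,  2.05,  0.86,  0.33, -2.74]), 0.0) grasp (array([-0.26,  0.58,  1.89,  1.02,  0.2 , -2.85]), 0.0557) out (array([-0.35,  0.37,  2.07,  0.95,  0.26, -2.85]), 0.0687)
184 42 hover (array([-0.34,  0.26,  2.09,  0.98,  0.28, -2.85]), 0.0645) grasp (array([-0.25,  0.58,  1.89,  1.04,  0.17, -2.85]), 0.1277) out (array([-0.34,  0.37,  2.08,  0.97,  0.23, -2.85]), 0.138)
```

```bash
python3 -m crank '[0,0,-8,0,0,7,40,0,0,-16,0,0,14,40,0,0,-24,0,0,21,40,0,0,-32,0,0,28,40,0,0,-40,0,0,35,40]'|grep -E "pos|ft"
for i in 1 2 3 4; do python3 -m crank '[0,0,0,0,0,7,40,0,0,0,0,0,14,40,0,0,0,0,0,21,40,0,0,0,0,0,28,40,0,0,0,0,0,35,40]'|grep -E "pos|ft"; done
sed -i 's/h,l1,l2,d,L=P;/h,l1,l2,d,L,a1,a3=P;/; s/\[l1\*np.sin(q\[1\]),d/[a1+l1*np.sin(q[1]),d/; s/A.apply(\[0,0,l2\])/A.apply([a3,0,l2])/; s/\[.2,.4,.4,.11,.2\]/[.2,.4,.4,.11,.2,0,0]/' kin.py
python3 - <<'E'
from kin import *
print(P.round(4)); print([ (np.linalg.norm(fk(q,P)[0]-p)*1000).round(1) for q,p in D])
o=robot.get_obs(); print(o["q"].round(3),(fk(o["q"],P)[0]-o["position"]).round(4))
g=np.array([.650,-.011,.116])
for t in (32,35):
    Rt=tool(np.radians(14.2),np.radians(t),(0,1,0));zt=Rt.apply([0,0,1])
    print(zt,ik(g+.008*zt,Rt,o["q"]))
    go(g-.09*zt,Rt,-.008)
E
```

```text
position: [0.5646, -0.0358, 0.2633]
ft_force: [-0.2, 0.2, -0.4]
position: [0.5648, -0.0358, 0.2631]
ft_force: [0.0, -0.2, 0.6]
position: [0.5649, -0.0358, 0.2631]
ft_force: [0.3, 0.5, 0.1]
position: [0.5648, -0.0358, 0.2631]
ft_force: [0.2, 1.9, -0.5]
position: [0.5648, -0.0358, 0.2631]
ft_force: [-0.8, -0.4, -0.1]
[0.2702 0.5808 0.3893 0.1118 0.2965 0.0037 0.1098]
[np.float64(1.1), np.float64(3.1), np.float64(1.8), np.float64(1.2), np.float64(1.8), np.float64(5.4), np.float64(3.2), np.float64(1.2), np.float64(2.2)]
[-0.45   0.261  1.937  0.644  0.598  0.319] [-0.0005 -0.0011 -0.0011]
[ 0.51372777  0.12999311 -0.8480481 ] (array([-0.32,  0.63,  1.87,  1.09,  0.33,  0.01]), 0.0)
shift [-2.2 -3.4 89.7] rot [0.  0.2 4.5] | now [ 0.565 -0.036  0.263] q [-0.45  0.26  1.94  0.64  0.6   0.32]
[ 0.55605101  0.14070254 -0.81915204] (array([-0.33,  0.64,  1.9 ,  1.37,  0.33, -0.28]), 0.0)
shift [-6.5 -3.8 89.8] rot [-0.1  3.2  4.5] | now [ 0.565 -0.036  0.263] q [-0.45  0.26  1.94  0.64  0.6   0.32]
```

```bash
python3 -m crank '[0,-1,18,0,0,2,40,-1,-2,38,0,0,4.5,40,-2,-3,58,0,1,4.5,40,-3,-4,78,0,1,4.5,40,-3,-4,90,0,1,4.5,40]'|grep -E "pos|ft|width"
python3 - <<'E'
from kin import *
im,K,E=cam("wrist"); cv2.imwrite("pics/w9.png",im)
hsv=cv2.cvtColor(im,cv2.COLOR_BGR2HSV);H,S,V=cv2.split(hsv)
m=(H>38)&(H<85)&(S>80)&(V>50)
m=cv2.morphologyEx(m.astype(np.uint8),cv2.MORPH_CLOSE,np.ones((9,9)))
for b in blobs(m,150): print(b,plane(b[0],K,E,.128).round(4))
g=np.array([.650,-.011,.116]);print(proj([.65,-.011,.128],K,E))
Rt=tool(np.radians(14.2),np.radians(33),(0,1,0));go(g,Rt,-.008)
E
```

```text
position: [0.6073, -0.0205, 0.1829]
ft_force: [0.7, 0.5, 0.3]
grip_width: 0.0732
([325.3, 199.2], 3553, [292, 166, 68, 68]) [[ 0.6514 -0.01    0.128 ]]
[[326.23491128 201.33242007]]
shift [ 1.2  1.6 86.7] rot [-0.2  0.3  0.3] | now [ 0.608 -0.02   0.182] q [-0.38  0.46  1.94  0.91  0.42  0.15]
```

View pics/w9.png

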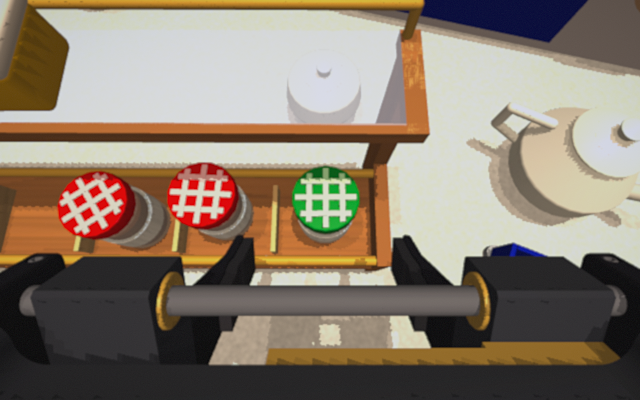

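The green lid sits at (325,199), centred between the fingers, with the red neighbour clear.

```bash
python3 -m crank '[0,0,22,0,0,0,40,1,1,45,0,0,0,40,1,1,65,0,0,0,40,1,1,80,0,0,0,40,1,1,87,0,0,0,40]' 20|grep -E "pos|ft|width"
for i in 1 2; do python3 -m crank '[0,0,0,0,0,0,255,0,0,0,0,0,0,255,0,0,0,0,0,0,255,0,0,0,0,0,0,255,0,0,0,0,0,0,255]'|grep -E "pos|ft|grip"; done
python3 - <<'E'
from kin import *
o=robot.get_obs();R0=R.from_quat(o["tool_rot"]);print("up50",R0.inv().apply([0,0,50]).round(1),"back100",R0.inv().apply([-97,-24.5,0]).round(1))
E
```

```text
position: [0.6545, -0.0093, 0.1105]
ft_force: [0.4, 0.1, 0.7]
grip_width: 0.0736
position: [0.6531, -0.0092, 0.1118]
ft_force: [0.5, -0.3, 1.4]
grip_width: 0.0491
grip_force: 20.0
position: [0.6536, -0.0092, 0.1117]
ft_force: [-1.0, -1.7, 6.6]
grip_width: 0.0494
grip_force: 20.0
up50 [ 27.1   0.1 -42. ] back100 [-84.   -0.6 -54.3]
```

```bash
python3 -m crank '[3,0,-4,0,0,0,255,8,0,-13,0,0,0,255,14,0,-22,0,0,0,255,20,0,-31,0,0,0,255,25,0,-39,0,0,0,255]'|grep -E "pos|ft|grip"
python3 -m crank '[0,0,0,0,0,0,255,0,0,0,0,0,0,255,0,0,0,0,0,0,255,0,0,0,0,0,0,255,0,0,0,0,0,0,255]'|grep -E "pos|ft|grip"
python3 - <<'E'
from kin import *
im,K,E=cam("wrist");H,S,V=cv2.split(cv2.cvtColor(im,cv2.COLOR_BGR2HSV))
m=cv2.morphologyEx(((H>38)&(H<85)&(S>80)&(V>50)).astype(np.uint8),cv2.MORPH_CLOSE,np.ones((9,9)))
print(blobs(m,150))
im,K,E=cam("side");H,S,V=cv2.split(cv2.cvtColor(im,cv2.COLOR_BGR2HSV))
m=cv2.morphologyEx(((H>38)&(H<85)&(S>80)&(V>50)).astype(np.uint8),cv2.MORPH_CLOSE,np.ones((5,5)))
print(blobs(m,20)); print(proj([[.651,-.01,.128],[.651,-.01,.174]],K,E))
E
```

```text
position: [0.6517, -0.008, 0.1563]
ft_force: [-0.6, -0.6, -1.2]
grip_width: 0.0495
grip_force: 20.0
position: [0.6521, -0.0084, 0.1558]
ft_force: [0.5, -0.6, -2.1]
grip_width: 0.0494
grip_force: 20.0
[([322.1, 244.3], 2401, [272, 214, 103, 72]), ([310.0, 239.9], 228, [303, 232, 15, 16]), ([334.5, 239.6], 254, [327, 232, 16, 16]), ([309.4, 265.2], 262, [302, 257, 16, 17]), ([335.5, 265.0], 268, [328, 257, 16, 17])]
[([621.1, 121.2], 30, [617, 110, 7, 24]), ([258.4, 164.6], 66, [256, 157, 6, 17]), ([305.0, 201.5], 43, [302, 198, 8, 10]), ([391.0, 300.2], 468, [377, 290, 29, 21]), ([288.8, 337.2], 1913, [267, 298, 44, 68]), ([292.5, 390.5], 448, [280, 380, 26, 20])]
[[305.56305556 211.69422356]
 [305.1949387  201.47584223]]
```

```bash
python3 -m crank '[-13,0,-8,0,0,0,255,-30,0,-19,0,0,0,255,-48,0,-31,0,0,0,255,-66,0,-43,0,0,0,255,-84,0,-54,0,0,0,255]'|grep -E "pos|ft|grip"
python3 -m crank '[0,0,0,0,0,0,255,0,0,0,0,0,0,255,0,0,0,0,0,0,255,0,0,0,0,0,0,255,0,0,0,0,0,0,255]'|grep -E "pos|ft|grip"
python3 - <<'E'
from kin import *
o=robot.get_obs();R0=R.from_quat(o["tool_rot"]);print(o["q"].round(2))
for psi in(0,-10,-20):
    Rt=R.from_euler("z",psi-14.2,degrees=True)*R0
    print(psi,ik([.522,-.213,.16],Rt,o["q"]),ik([.522,-.213,.067],Rt,o["q"]))
    for f in(.33,.66,1):
        go(o["position"]+f*(np.array([.522,-.213,.16])-o["position"]),R.from_euler("z",f*(psi-14.2),degrees=True)*R0)
E
```

```text
position: [0.5552, -0.0339, 0.1568]
ft_force: [-0.2, 0.9, -1.4]
grip_width: 0.0495
grip_force: 20.0
position: [0.5571, -0.0338, 0.157]
ft_force: [-0.3, -0.3, -1.8]
grip_width: 0.0493
grip_force: 20.0
[-0.46  0.47  2.08  1.21  0.39 -0.25]
0 (array([-0.8 ,  0.47,  2.05,  1.12,  0.45, -0.23]), 0.0) (array([-0.8 ,  0.69,  2.1 ,  1.72,  0.41, -0.88]), 0.0)
shift [-21.5  54.3 -14.9] rot [-2.5 -0.   3.9] | now [ 0.557 -0.034  0.157] q [-0.46  0.47  2.08  1.21  0.39 -0.25]
shift [-42.9 108.6 -29.8] rot [-5.1 -0.   7.9] | now [ 0.557 -0.034  0.157] q [-0.46  0.47  2.08  1.21  0.39 -0.25]
shift [-65.1 164.6 -45.2] rot [-7.7 -0.  11.9] | now [ 0.557 -0.034  0.157] q [-0.46  0.47  2.08  1.21  0.39 -0.25]
-10 (array([-0.75,  0.46,  2.07,  1.22,  0.32, -0.13]), 0.0) (array([-0.75,  0.68,  2.13,  2.06,  0.34, -1.02]), 0.0)
shift [-21.5  54.3 -14.9] rot [-4.3 -0.   6.7] | now [ 0.557 -0.034  0.157] q [-0.46  0.47  2.08  1.21  0.39 -0.25]
shift [-42.9 108.6 -29.8] rot [-8.7 -0.  13.4] | now [ 0.557 -0.034  0.157] q [-0.46  0.47  2.08  1.21  0.39 -0.25]
shift [-65.1 164.6 -45.2] rot [-13.1  -0.   20.3] | now [ 0.557 -0.034  0.157] q [-0.46  0.47  2.08  1.21  0.39 -0.25]
-20 (array([-0.69,  0.45,  2.09,  1.28,  0.19,  0.01]), 0.0) (array([-0.69,  0.68,  2.14,  2.46,  0.29, -1.2 ]), 0.0)
shift [-21.5  54.3 -14.9] rot [-6.1 -0.   9.5] | now [ 0.557 -0.034  0.157] q [-0.46  0.47  2.08  1.21  0.39 -0.25]
shift [-42.9 108.6 -29.8] rot [-12.2  -0.   19. ] | now [ 0.557 -0.034  0.157] q [-0.46  0.47  2.08  1.21  0.39 -0.25]
shift [-65.1 164.6 -45.2] rot [-18.5  -0.   28.7] | now [ 0.557 -0.034  0.157] q [-0.46  0.47  2.08  1.21  0.39 -0.25]
```

```bash
python3 -m crank '[-4,11,-3,-0.5,0,0.8,255,-10,27,-7,-1.3,0,2,255,-17,43,-12,-2,0,3.1,255,-25,63,-17,-2.9,0,4.5,255,-33,82,-23,-3.8,0,5.9,255]'|grep -E "pos|ft|grip"
python3 - <<'E'
from kin import *
Rt=tool(0,np.radians(33),(0,1,0)); go([.522,-.213,.16],Rt)
E
```

```text
position: [0.5379, -0.1248, 0.1583]
ft_force: [0.4, -0.2, -0.5]
grip_width: 0.0493
grip_force: 20.0
shift [-22.   85.4 -16. ] rot [-4.   0.2  6.3] | now [ 0.538 -0.125  0.158] q [-0.65  0.46  2.08  1.19  0.42 -0.28]
```

```bash
python3 -m crank '[-5,20,-4,-0.9,0,1.5,255,-10,40,-8,-1.8,0,3,255,-15,60,-11,-2.8,0,4.5,255,-20,76,-14,-3.6,0,5.6,255,-22,85,-16,-4,0,6.2,255]'|grep -E "pos|ft|grip"
python3 -m crank '[0,0,0,0,0,0,255,0,0,0,0,0,0,255,0,0,0,0,0,0,255,0,0,0,0,0,0,255,0,0,0,0,0,0,255]'|grep -E "pos|ft|grip"
python3 - <<'E'
from kin import *
Rt=tool(0,np.radians(33),(0,1,0)); go([.522,-.213,.10],Rt);go([.522,-.213,.072],Rt);go([.522,-.213,.067],Rt)
c=robot.camera("wrist");im=c["pixels"][:,:,::-1];H,S,V=cv2.split(cv2.cvtColor(im,cv2.COLOR_BGR2HSV))
m=cv2.morphologyEx(((H>38)&(H<85)&(S>80)&(V>50)).astype(np.uint8),cv2.MORPH_CLOSE,np.ones((9,9)))
print(blobs(m,150)[0])
E
```

```text
position: [0.522, -0.214, 0.16]
ft_force: [0.1, -0.4, -2.2]
grip_width: 0.049
grip_force: 20.0
position: [0.522, -0.2099, 0.1599]
ft_force: [0.3, -0.2, -1.5]
grip_width: 0.0493
grip_force: 20.0
shift [-32.4   3.1  50.4] rot [-0.1  0.3  0.2] | now [ 0.522 -0.21   0.16 ] q [-0.8   0.47  2.05  1.13  0.45 -0.23]
shift [-47.5   3.1  73.9] rot [-0.1  0.3  0.2] | now [ 0.522 -0.21   0.16 ] q [-0.8   0.47  2.05  1.13  0.45 -0.23]
shift [-50.2   3.1  78.1] rot [-0.1  0.3  0.2] | now [ 0.522 -0.21   0.16 ] q [-0.8   0.47  2.05  1.13  0.45 -0.23]
([321.0, 241.1], 2858, [271, 204, 104, 82])
```

```bash
python3 -m crank '[-8,1,12,0,0,0,255,-18,2,28,0,0,0,255,-28,3,44,0,0,0,255,-38,3,59,0,0,0,255,-45,3,70,0,0,0,255]'|grep -E "pos|ft|grip"
python3 -m crank '[0,0,0,0,0,0,255,-0.6,0,0.8,0,0,0,255,-1.1,0,1.7,0,0,0,255,-1.7,0,2.5,0,0,0,255,-1.7,0,2.5,0,0,0,255]'|grep -E "pos|ft|grip"
python3 -m crank '[-0.5,0,0.8,0,0,0,255,-1.1,0,1.7,0,0,0,255,-1.6,0,2.5,0,0,0,255,-1.6,0,2.5,0,0,0,255,-1.6,0,2.5,0,0,0,255]'|grep -E "pos|ft|grip"
```

```text
position: [0.5219, -0.2138, 0.0754]
ft_force: [0.3, 0.7, -1.5]
grip_width: 0.0493
grip_force: 20.0
position: [0.5223, -0.2143, 0.0745]
ft_force: [0.2, -0.5, -1.0]
grip_width: 0.049
grip_force: 20.0
position: [0.522, -0.2141, 0.0707]
ft_force: [0.2, 0.3, -2.0]
grip_width: 0.0493
grip_force: 20.0
```

Down to contact: about 4 mm left.

```bash
for i in 1 2; do python3 -m crank '[-0.4,0,0.6,0,0,0,255,-0.8,0,1.2,0,0,0,255,-1.1,0,1.7,0,0,0,255,-1.1,0,1.7,0,0,0,255,-1.1,0,1.7,0,0,0,255]'|grep -E "pos|ft"; done
```

```text
position: [0.5219, -0.214, 0.0686]
ft_force: [0.8, 0.2, -2.0]
position: [0.522, -0.2141, 0.0668]
ft_force: [-0.6, 0.1, -0.8]
```

```bash
for i in 1 2; do python3 -m crank '[-0.2,0,0.3,0,0,0,255,-0.4,0,0.6,0,0,0,255,-0.5,0,0.8,0,0,0,255,-0.5,0,0.8,0,0,0,255,-0.5,0,0.8,0,0,0,255]'|grep -E "pos|ft"; done
```

```text
position: [0.5225, -0.2142, 0.0667]
ft_force: [-2.2, -1.2, 5.6]
position: [0.523, -0.2142, 0.0667]
ft_force: [-3.5, 0.5, 12.1]
```

```bash
for i in 1 2; do python3 -m crank '[0,0,0,0,0,0,40,0,0,0,0,0,0,40,0,0,0,0,0,0,40,0,0,0,0,0,0,40,0,0,0,0,0,0,40]'|grep -E "pos|ft|width"; done
python3 -m crank '[0,0,-12,0,0,0,40,0,0,-30,0,0,0,40,0,0,-55,0,0,0,40,0,0,-85,0,0,0,40,0,0,-115,0,0,0,40]'|grep -E "pos|ft|width"
python3 -m crank '[0,0,-25,0,0,0,40,0,0,-50,0,0,0,40,0,0,-60,0,0,0,40,0,0,-60,0,0,0,40,0,0,-60,0,0,0,40]'|grep -E "pos|ft|width"
python3 - <<'E'
from kin import *
im,K,E=cam("wrist");H,S,V=cv2.split(cv2.cvtColor(im,cv2.COLOR_BGR2HSV))
m=cv2.morphologyEx(((H>38)&(H<85)&(S>80)&(V>50)).astype(np.uint8),cv2.MORPH_CLOSE,np.ones((9,9)))
for b in blobs(m,150): print(b,plane(b[0],K,E,.083).round(4))
im,K,E=cam("side");H,S,V=cv2.split(cv2.cvtColor(im,cv2.COLOR_BGR2HSV)); print(proj([.52,-.213,.083],K,E))
m=cv2.morphologyEx(((H>38)&(H<85)&(S>80)&(V>50)).astype(np.uint8),cv2.MORPH_CLOSE,np.ones((5,5)))
print(blobs(m,20)); cv2.imwrite("pics/s3.png",cv2.resize(im[150:330,240:420],None,fx=3,fy=3,interpolation=2))
E
```

```text
position: [0.5219, -0.214, 0.0645]
ft_force: [-0.6, 0.5, 0.4]
grip_width: 0.071
position: [0.522, -0.214, 0.0647]
ft_force: [0.8, 0.3, -0.1]
grip_width: 0.0731
position: [0.4587, -0.213, 0.1617]
ft_force: [1.8, 2.0, -0.9]
grip_width: 0.0732
position: [0.4273, -0.2146, 0.2125]
ft_force: [1.0, 0.5, -0.7]
grip_width: 0.0728
([323.4, 172.4], 1972, [299, 148, 50, 50]) [[ 0.5191 -0.2142  0.083 ]]
[[343.04598209 196.71626821]]
[([621.0, 121.6], 31, [617, 110, 6, 25]), ([257.7, 162.8], 43, [256, 157, 6, 14]), ([342.7, 197.9], 78, [338, 194, 11, 9]), ([391.0, 300.2], 468, [377, 290, 29, 21]), ([288.8, 337.2], 1919, [267, 298, 45, 68]), ([292.6, 390.4], 447, [280, 380, 26, 20])]
```

The jar stands at (0.519, −0.214) with its lid round in view, so it is upright. I'll go back to the handle along the reversed path.

```bash
python3 - <<'E'
from kin import *
o=robot.get_obs();Rd=tool(np.radians(-7.5))
go([.45,-.25,.38],Rd); print(ik([.45,-.25,.38],Rd,o["q"]))
Rh=R.from_quat([.062,.964,.259,.014])*R.from_euler("z",np.pi); print(ik([.488,-.467,.357],Rh,[-1.06,.68,.88,.33,1.98,.7]))
E
```

```text
shift [ 110.    36.  -129.6] rot [ -2.2 -32.7   7.5] | now [ 0.427 -0.214  0.211] q [-1.01  0.27  2.17  0.97  0.59 -0.24]
(array([-0.73,  0.22,  1.48,  0.  ,  1.44,  0.98]), 0.0)
(array([-1.06,  0.69,  0.86,  0.33,  2.  ,  0.71]), 0.0)
```

```bash
python3 -m crank '[22,7,-26,-0.4,-6.5,1.5,100,44,14,-52,-0.9,-13,3,130,66,21,-78,-1.3,-19.6,4.5,130,88,29,-104,-1.8,-26,6,130,110,36,-130,-2.2,-32.7,7.5,130]'|grep -E "pos|ft|width"
python3 - <<'E'
from kin import *
Rh=R.from_quat([.062,.964,.259,.014])*R.from_euler("z",np.pi); go([.488,-.467,.357],Rh)
E
```

```text
position: [0.4441, -0.2306, 0.3133]
ft_force: [1.1, -1.0, -0.6]
grip_width: 0.0486
shift [ 67.1 232.2 -36.2] rot [ 27.2 -13.8   8.1] | now [ 0.444 -0.231  0.313] q [-0.83  0.17  1.78  0.24  1.05  0.68]
```

```bash
python3 - <<'E'
from kin import *
go([.45,-.25,.39],tool(np.radians(-7.5)))
E
python3 -m crank '[6,4,-20,-0.5,-4,0.5,130,12,8,-40,-0.5,-8,1,130,20,14,-60,-1,-12,2,130,24,16,-75,-1,-13.5,2.5,130,24,16,-75,-1,-13.5,2.5,130]'|grep -E "pos|ft|width"
python3 - <<'E'
from kin import *
Rh=R.from_quat([.062,.964,.259,.014])*R.from_euler("z",np.pi); go([.488,-.467,.365],Rh)
E
```

```text
shift [ 26.8  16.2 -72.9] rot [ -2.7 -15.    4.4] | now [ 0.444 -0.231  0.313] q [-0.83  0.17  1.78  0.24  1.05  0.68]
position: [0.4515, -0.2524, 0.3953]
ft_force: [-0.2, 0.4, -0.6]
grip_width: 0.0429
shift [ 54.4 211.1  28.5] rot [28.9 -2.   2.8] | now [ 0.451 -0.252  0.395] q [-0.75  0.2   1.47  0.04  1.45  0.91]
```

```bash
python3 -m crank '[9,35,5,5,0,0,130,18,70,10,10,-0.5,0.5,130,27,105,14,15,-1,1,130,36,140,19,20,-1.5,2,130,45,174,23,24,-2,2.5,130]'|grep -E "pos|ft|width"
python3 - <<'E'
from kin import *
Rh=R.from_quat([.062,.964,.259,.014])*R.from_euler("z",np.pi); go([.488,-.467,.357],Rh)
E
```

```text
position: [0.4774, -0.4292, 0.3652]
ft_force: [0.6, 0.2, 0.4]
grip_width: 0.0429
shift [15.4 36.  -8.4] rot [ 4.3  0.2 -0.1] | now [ 0.477 -0.429  0.365] q [-1.03  0.59  1.    0.28  1.9   0.71]
```

```bash
python3 -m crank '[5,12,-3,2,0,0,130,10,24,-6,4,0,0,130,15,36,-8,4.3,0,0,130,15,36,-8,4.3,0,0,130,15,36,-8,4.3,0,0,130]'|grep -E "pos|ft|width"
python3 - <<'E'
from kin import *
im,K,E=cam("wrist"); cv2.imwrite("pics/w10.png",im)
Rh=R.from_quat([.062,.964,.259,.014])*R.from_euler("z",np.pi); go([.4958,-.4039,.2475],Rh)
# bar estimate: where it was released; predicted pixel positions of bar ends
b=np.array([.4955,-.4025,.249]);a=np.array([.99,-.13,0]); print(proj([b-.05*a,b,b+.05*a],K,E).round(0))
g=cv2.cvtColor(im,cv2.COLOR_BGR2GRAY)
for r in (150,170,190,210,230): print(r,g[r,280:366:4].tolist())
E
```

```text
position: [0.4877, -0.4651, 0.357]
ft_force: [-0.4, 0.6, -0.2]
grip_width: 0.0428
shift [  1.1   2.1 126.6] rot [ 0.3  0.2 -0.1] | now [ 0.488 -0.464  0.358] q [-1.06  0.69  0.87  0.32  2.    0.71]
[[323. 240.]
 [323. 188.]
 [323. 131.]]
150 [215, 176, 176, 175, 175, 176, 175, 176, 175, 176, 175, 175, 176, 176, 176, 190, 206, 142, 125, 56, 57, 56]
170 [227, 176, 175, 176, 176, 176, 175, 176, 175, 176, 176, 176, 176, 176, 174, 134, 139, 104, 86, 47, 48, 49]
190 [234, 176, 176, 177, 176, 176, 175, 176, 177, 175, 176, 175, 176, 176, 172, 138, 136, 111, 56, 47, 48, 48]
210 [233, 175, 176, 176, 175, 176, 175, 175, 176, 176, 176, 176, 175, 177, 156, 142, 130, 137, 54, 47, 47, 47]
230 [233, 175, 176, 176, 176, 175, 175, 168, 122, 102, 95, 143, 143, 143, 135, 143, 126, 158, 55, 56, 57, 57]
```

View pics/w10.png

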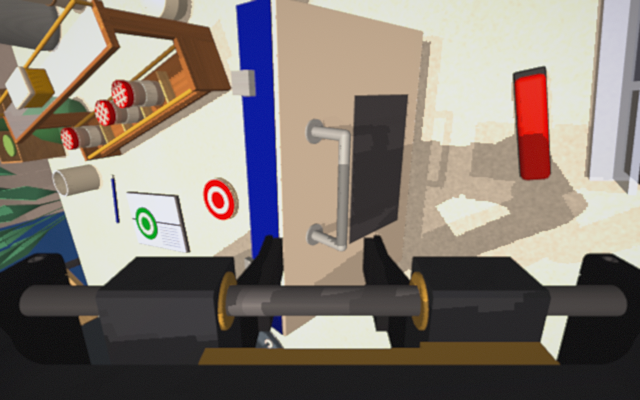

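The bar runs from (347,135) to (342,245). That is about 20 px off the prediction, so the lid stands a bit further open than assumed. I'll intersect that ray with the handle's arc.

```bash
python3 - <<'E'
from kin import *
c=robot.camera("wrist");K=c["intrinsics"];o=robot.get_obs();T=np.eye(4);T[:3,:3]=R.from_quat(o["tool_rot"]).as_matrix();T[:3,3]=o["position"];E=T@c["mount"]
b=np.array([.5215,-.2035,.136]); fr=np.array([.13,.99,0]); H=b-.18*fr-[0,0,.086]
C=E[:3,3];d=E[:3,:3]@np.array([(345-K[0,2])/K[0,0],(190-K[1,2])/K[1,1],1]);d/=np.linalg.norm(d)
for t in np.arange(.2,.36,.005):
    p=C+t*d;r=p-H;rho=np.hypot(r@fr,r[2])
    if abs(rho-.1995)<.006: print(round(t,3),p.round(4),round(rho,4),"theta",np.degrees(np.arctan2(r[2],r@fr)).round(1)-25.5)
E
```

```text
0.29 [ 0.4936 -0.4215  0.2472] 0.2013 theta 76.0
0.295 [ 0.4924 -0.4192  0.2429] 0.1966 theta 75.6
```

```bash
python3 - <<'E'
from kin import *
o=robot.get_obs()
Rh=R.from_quat([.062,.964,.259,.014])*R.from_euler("z",np.pi)*R.from_euler("x",np.radians(8)); b=np.array([.493,-.4205,.246]);z=Rh.apply([0,0,1]);print(z)
for s in(.08,.0): go(b-s*z,Rh,-.004); print(ik(b-s*z+.004*z,Rh,o["q"]))
E
```

```text
[ 0.07412877  0.61200746 -0.78737018]
shift [ 0.  29.2 45.2] rot [ 8.4  0.2 -0. ] | now [ 0.488 -0.464  0.36 ] q [-1.06  0.68  0.87  0.32  2.    0.71]
(array([-1.09,  0.78,  0.88,  0.4 ,  2.02,  0.69]), 0.0)
shift [  0.3  17.6 124.4] rot [ 8.4  0.2 -0. ] | now [ 0.488 -0.464  0.36 ] q [-1.06  0.68  0.87  0.32  2.    0.71]
(array([-1.05,  0.77,  1.07,  0.39,  1.84,  0.65]), 0.0)
```

```bash
python3 -m crank '[0,10,15,4,0,0,165,0,20,30,8.4,0,0,165,0,29,45,8.4,0,0,165,0,29,45,8.4,0,0,165,0,29,45,8.4,0,0,165]' 30|grep -E "pos|ft|width"
python3 - <<'E'
from kin import *
Rh=R.from_quat([.062,.964,.259,.014])*R.from_euler("z",np.pi)*R.from_euler("x",np.radians(8)); b=np.array([.493,-.4205,.246]);go(b,Rh,-.004)
c=robot.camera("wrist");K=c["intrinsics"];im=c["pixels"];o=robot.get_obs();T=np.eye(4);T[:3,:3]=R.from_quat(o["tool_rot"]).as_matrix();T[:3,3]=o["position"];E=T@c["mount"]
a=np.array([.99,-.13,0]);print(proj([b-.03*a,b,b+.03*a],K,E).round(0))
g=cv2.cvtColor(im,cv2.COLOR_RGB2GRAY)
for r in (130,150,170,190,210): print(r,g[r,290:366:4].tolist())
E
```

```text
position: [0.4874, -0.467, 0.3068]
ft_force: [0.7, 0.2, 0.9]
grip_width: 0.0313
shift [ 0.2  0.7 80.8] rot [-0.   0.2 -0. ] | now [ 0.487 -0.467  0.307] q [-1.09  0.78  0.88  0.4   2.03  0.69]
[[325. 243.]
 [325. 207.]
 [325. 168.]]
130 [126, 125, 124, 125, 118, 148, 180, 180, 180, 176, 176, 176, 159, 158, 160, 110, 57, 56, 56]
150 [175, 132, 127, 148, 182, 182, 183, 166, 207, 186, 130, 182, 181, 182, 182, 77, 59, 58, 57]
170 [181, 182, 182, 182, 182, 181, 182, 168, 207, 183, 122, 183, 181, 182, 184, 61, 59, 59, 59]
190 [182, 182, 182, 182, 182, 182, 182, 167, 207, 181, 114, 183, 183, 182, 182, 55, 60, 59, 60]
210 [181, 182, 182, 182, 182, 181, 182, 170, 206, 178, 109, 184, 182, 181, 178, 58, 59, 59, 59]
```

The bar shows at columns 318–331 against a predicted 325, so it is centred. Advancing to grip it.

```bash
python3 -m crank '[0,0,20,0,0,0,165,0,0,40,0,0,0,165,0,0,58,0,0,0,165,0,0,72,0,0,0,165,0,0,81,0,0,0,165]' 30|grep -E "pos|ft|width"
for i in 1 2; do python3 -m crank '[0,0,0,0,0,0,255,0,0,0,0,0,0,255,0,0,0,0,0,0,255,0,0,0,0,0,0,255,0,0,0,0,0,0,255]'|grep -E "pos|ft|grip"; done
python3 - <<'E'
from kin import *
b=np.array([.5215,-.2035,.136]); fr=np.array([.13,.99,0]); H=b-.18*fr-[0,0,.086]
o=robot.get_obs();R0=R.from_quat(o["tool_rot"]);r=o["position"]-H; th=np.degrees(np.arctan2(r[2],r@fr))-25.5; print(th,np.hypot(r@fr,r[2]),o["q"].round(2))
ax=np.array([.99,-.13,0])
P0=H+.1995*(np.cos(np.radians(th+25.5))*fr+np.sin(np.radians(th+25.5))*np.array([0,0,1]))
for i in range(1,6):
    t2=np.radians(th-8*i+25.5); dp=H+.1995*(np.cos(t2)*fr+np.sin(t2)*np.array([0,0,1]))-P0
    go(o["position"]+dp,R0*R.from_euler("x",-4*i,degrees=True))
E
```

```text
position: [0.494, -0.4175, 0.2447]
ft_force: [0.3, -0.3, -0.1]
grip_width: 0.0308
position: [0.4934, -0.4201, 0.244]
ft_force: [0.8, -0.9, 2.6]
grip_width: 0.0088
grip_force: 30.0
position: [0.4934, -0.4201, 0.244]
ft_force: [0.5, -3.6, 5.3]
grip_width: 0.0088
grip_force: 30.0
75.75527945485894 0.19776984992268934 [-1.05  0.77  1.06  0.39  1.84  0.65]
shift [  0.1 -23.9  14.1] rot [-4.  0. -0.] | now [ 0.493 -0.42   0.244] q [-1.05  0.77  1.06  0.39  1.84  0.65]
shift [  0.1 -45.6  31.5] rot [-8.  0.  0.] | now [ 0.493 -0.42   0.244] q [-1.05  0.77  1.06  0.39  1.84  0.65]
shift [  0.2 -64.7  51.7] rot [-12.   0.   0.] | now [ 0.493 -0.42   0.244] q [-1.05  0.77  1.06  0.39  1.84  0.65]
shift [  0.4 -80.8  74.4] rot [-16.  -0.  -0.] | now [ 0.493 -0.42   0.244] q [-1.05  0.77  1.06  0.39  1.84  0.65]
shift [  0.5 -93.6  99. ] rot [-20.   0.  -0.] | now [ 0.493 -0.42   0.244] q [-1.05  0.77  1.06  0.39  1.84  0.65]
```

```bash
python3 -m crank '[0,-24,14,-4,0,0,255,0,-46,32,-8,0,0,255,0,-65,52,-12,0,0,255,0,-81,74,-16,0,0,255,0,-94,99,-20,0,0,255]'|grep -E "pos|ft|grip"
python3 - <<'E'
from kin import *
b=np.array([.5215,-.2035,.136]); fr=np.array([.13,.99,0]); H=b-.18*fr-[0,0,.086]
o=robot.get_obs();R0=R.from_quat(o["tool_rot"]);r=o["position"]-H; th=np.degrees(np.arctan2(r[2],r@fr))-25.5; print(th,np.hypot(r@fr,r[2]),o["q"].round(2))
P0=H+.1995*(np.cos(np.radians(th+25.5))*fr+np.sin(np.radians(th+25.5))*np.array([0,0,1]))
for i in range(1,6):
    t2=np.radians(th-th/5*i+25.5); dp=H+.1995*(np.cos(t2)*fr+np.sin(t2)*np.array([0,0,1]))-P0
    go(o["position"]+dp,R0*R.from_euler("x",-3.6*i,degrees=True))
E
```

```text
position: [0.5124, -0.2883, 0.2232]
ft_force: [5.9, -8.7, -9.2]
grip_width: 0.0089
grip_force: 30.0
35.933885781845504 0.19716312667582298 [-0.82  0.55  1.45  0.24  1.35  0.8 ]
shift [  0.  -16.2  19. ] rot [-3.6  0.  -0. ] | now [ 0.512 -0.288  0.223] q [-0.82  0.55  1.45  0.24  1.35  0.8 ]
shift [  0.  -30.   39.8] rot [-7.2  0.   0. ] | now [ 0.512 -0.288  0.223] q [-0.82  0.55  1.45  0.24  1.35  0.8 ]
shift [ -0.  -41.   62.3] rot [-10.8   0.    0. ] | now [ 0.512 -0.288  0.223] q [-0.82  0.55  1.45  0.24  1.35  0.8 ]
shift [ -0.  -49.2  85.9] rot [-14.4   0.   -0. ] | now [ 0.512 -0.288  0.223] q [-0.82  0.55  1.45  0.24  1.35  0.8 ]
shift [ -0.  -54.3 110.4] rot [-18.  -0.  -0.] | now [ 0.512 -0.288  0.223] q [-0.82  0.55  1.45  0.24  1.35  0.8 ]
```

```bash
python3 -m crank '[0,-16,19,-3.6,0,0,255,0,-30,40,-7.2,0,0,255,0,-41,62,-10.8,0,0,255,0,-49,86,-14.4,0,0,255,0,-53,104,-17,0,0,255]'|grep -E "pos|ft|grip"
python3 - <<'E'
from kin import *
b=np.array([.5215,-.2035,.136]); fr=np.array([.13,.99,0]); H=b-.18*fr-[0,0,.086]
o=robot.get_obs();R0=R.from_quat(o["tool_rot"]);r=o["position"]-H; th=np.degrees(np.arctan2(r[2],r@fr))-25.5; print(th,np.hypot(r@fr,r[2]),o["q"].round(2))
print("down10",R0.inv().apply([0,0,-10]).round(2),R0.apply([0,0,1]).round(2))
E
```

```text
position: [0.5242, -0.2068, 0.1405]
ft_force: [3.3, -12.6, -4.1]
grip_width: 0.009
grip_force: 30.0
1.630517885088267 0.19836947390865256 [-0.58  0.56  1.67  0.01  0.91  1.11]
down10 [-0.05  0.04 10.  ] [ 0.01  0.   -1.  ]
```

Nearly shut. Pressing down gently.

```bash
for i in 1 2; do python3 -m crank '[0,0,1,0,0,0,255,0,0,2,0,0,0,255,0,0,3,0,0,0,255,0,0,4,0,0,0,255,0,0,4,0,0,0,255]'|grep -E "pos|ft|grip"; done
```

```text
position: [0.5243, -0.205, 0.1369]
ft_force: [8.1, -0.5, -2.0]
grip_width: 0.009
grip_force: 29.9
position: [0.5245, -0.2039, 0.1343]
ft_force: [5.7, 2.1, 7.9]
grip_width: 0.0088
grip_force: 29.9
```

```bash
python3 -m crank '[0,0,1,0,0,0,255,0,0,2,0,0,0,255,0,0,2,0,0,0,255,0,0,2,0,0,0,255,0,0,2,0,0,0,255]'|grep -E "pos|ft|grip"
for i in 1 2; do python3 -m crank '[0,0,0,0,0,0,150,0,0,0,0,0,0,150,0,0,0,0,0,0,150,0,0,0,0,0,0,150,0,0,0,0,0,0,150]'|grep -E "pos|ft|width"; done
python3 -m crank '[0,0,-15,0,0,0,120,0,0,-45,0,0,0,80,0,0,-80,0,0,0,80,0,0,-115,0,0,0,80,0,0,-150,0,0,0,80]'|grep -E "pos|ft|width"
python3 - <<'E'
from kin import *
# padlock look with top view: dark blob near the put-down place
im,K,E=cam("top"); print(proj([.263,-.332,.024],K,E).round(0))
H,S,V=cv2.split(cv2.cvtColor(im,cv2.COLOR_BGR2HSV)); 
for b in blobs((V<70)[240:400,360:560],15): c=[b[0][0]+360,b[0][1]+240]; print(c,b[1],b[2],plane(c,K,E,.024).round(3))
go([.263,-.332,.25],tool(np.radians(-15)))
print(ik([.263,-.332,.25],tool(np.radians(-15)),robot.get_obs()["q"]),ik([.263,-.332,.006],tool(np.radians(-15)),robot.get_obs()["q"]))
E
```

```text
position: [0.5244, -0.2038, 0.1341]
ft_force: [3.0, 3.8, 17.4]
grip_width: 0.0089
grip_force: 30.0
position: [0.5192, -0.2025, 0.1294]
ft_force: [-0.1, -0.5, -0.1]
grip_width: 0.0326
position: [0.5199, -0.2029, 0.1301]
ft_force: [0.1, 0.7, -0.3]
grip_width: 0.0358
position: [0.5203, -0.2054, 0.2816]
ft_force: [0.1, -0.7, 0.6]
grip_width: 0.0578
[[417. 297.]]
[388.0, 314.1] 7846 [0, 0, 82, 160] [[ 0.21  -0.232  0.024]]
[556.0, 279.7] 631 [190, 0, 10, 103] [[ 0.304 -0.797  0.024]]
shift [-243.6  156.6   36.2] rot [-0.6 -0.3  7.7] | now [ 0.524 -0.208  0.289] q [-0.58  0.37  1.51  0.01  1.25  1.11]
(array([-1.17,  0.22,  1.88, -0.  ,  1.04,  0.66]), 0.0) (array([-1.17,  0.72,  2.09, -0.  ,  0.33,  0.66]), 0.0)
```

```bash
python3 -m crank '[-34,22,0,0,0,0,60,-68,44,0,0,0,0,40,-102,66,0,0,0,0,40,-136,88,0,0,0,0,40,-165,107,0,0,0,0,40]'|grep -E "pos|ft|width"
python3 -m crank '[-20,13,5,0,0,2,40,-40,26,10,0,0,4,40,-60,38,15,0,0,6,40,-78,50,20,0,0,8,40,-78,50,20,0,0,8,40]'|grep -E "pos|ft|width"
cat > padlook.py <<'E'
from kin import *
import sys
zt=float(sys.argv[1]); im,K,E=cam("wrist"); cv2.imwrite("pics/p_%d.png"%int(robot.get_obs()["time"]*10),im)
V=cv2.cvtColor(im,cv2.COLOR_BGR2HSV)[:,:,2]; V[230:]=255
for b in blobs(V<60,150):
    m=cv2.connectedComponents((V<60).astype(np.uint8))[1]; i=m[int(round(b[0][1])),int(round(b[0][0]))]
    r=cv2.minAreaRect(np.argwhere(m==i)[:,::-1].astype(np.float32)) if i else None
    print(b,r,plane(b[0],K,E,zt).round(4))
print(proj([.263,-.332,zt],K,E).round(0))
E
python3 padlook.py .024
```

```text
position: [0.3412, -0.291, 0.2794]
ft_force: [-0.6, -1.1, -0.5]
grip_width: 0.0727
position: [0.2569, -0.3309, 0.2583]
ft_force: [-0.7, -0.1, 0.1]
grip_width: 0.0733
([232.6, 88.9], 249, [139, 76, 190, 27]) ((233.65625, 89.64176940917969), (3.160024881362915, 190.64437866210938), 82.20793151855469) [[ 0.3638 -0.251   0.024 ]]
([323.5, 141.4], 866, [312, 116, 24, 53]) None [[ 0.2802 -0.3334  0.024 ]]
[[326. 156.]]
```

```bash
for i in 1 2 3 4 5; do python3 -m crank '[0,0,0,0,0,-7,40,0,0,0,0,0,-14,40,0,0,0,0,0,-21,40,0,0,0,0,0,-28,40,0,0,0,0,0,-35,40]'|grep -E "time|pos"; done
python3 padlook.py .024; python3 - <<'E'
from kin import *
print(robot.get_obs()["q"].round(2)); go([.279,-.333,.10],tool(np.radians(165)))
E
```

```text
time: 42.07
position: [0.2607, -0.3298, 0.2594]
time: 42.48
position: [0.2608, -0.3298, 0.2594]
time: 42.9
position: [0.2608, -0.3298, 0.2594]
time: 43.32
position: [0.2608, -0.3298, 0.2594]
time: 43.73
position: [0.2607, -0.3298, 0.2594]
([321.5, 176.5], 771, [308, 152, 27, 52]) None [[ 0.2733 -0.3313  0.024 ]]
[[318. 169.]]
[-1.17  0.21  1.86  0.    1.09 -2.4 ]
shift [-19.8   0.8 159.2] rot [ 0.9 -0.5 -4.6] | now [ 0.261 -0.33   0.259] q [-1.17  0.21  1.86  0.    1.09 -2.4 ]
```

```bash
python3 -m crank '[-4,0,30,0,0,-2,40,-8,0,60,0,0,-4,40,-12,0,90,0,0,-4.6,40,-15,0,115,0,0,-4.6,40,-15,0,130,0,0,-4.6,40]'|grep -E "pos|ft"
sed -i 's/V\[230:\]=255/V[255:]=255/' padlook.py; python3 - <<'E'
from kin import *
im,K,E=cam("wrist");V=cv2.cvtColor(im,cv2.COLOR_BGR2HSV)[:,:,2];m=(V<60).astype(np.uint8);m[235:]=0;m[:,:250]=0;m[:,400:]=0
m=cv2.morphologyEx(m,cv2.MORPH_CLOSE,np.ones((15,15)))
for b in blobs(m,300): print(b,plane(b[0],K,E,.024).round(4))
r=cv2.minAreaRect(cv2.findNonZero(m));print(r,plane([r[0]],K,E,.024).round(4))
for row in range(150,260,10): 
    x=np.where(V[row,270:380]<60)[0]; print(row,x[:1]+270,x[-1:]+270)
E
```

```text
position: [0.2739, -0.332, 0.127]
ft_force: [0.1, 0.4, 0.5]
([319.8, 198.2], 2439, [302, 163, 36, 72]) [[ 0.2729 -0.3316  0.024 ]]
((319.80078125, 198.5233154296875), (71.99335479736328, 34.48085403442383), 88.09085083007812) [[ 0.2732 -0.3316  0.024 ]]
150 [] []
160 [] []
170 [302] [336]
180 [302] [336]
190 [303] [336]
200 [303] [337]
210 [304] [337]
220 [304] [337]
230 [305] [336]
240 [] []
250 [] []
```

The padlock is centred below the gripper and aligned within 2°. Picking it up.

```bash
python3 -m crank '[0,0,30,0,0,-2,60,0,0,60,0,0,-2,80,0,0,85,0,0,-2,80,0,0,103,0,0,-2,80,0,0,112,0,0,-2,80]' 25|grep -E "pos|ft"
python3 -m crank '[0,0,3,0,0,0,80,0,0,6,0,0,0,80,0,0,8,0,0,0,80,0,0,8,0,0,0,80,0,0,8,0,0,0,80]'|grep -E "pos|ft|width"
for i in 1 2; do python3 -m crank '[0,0,0,0,0,0,255,0,0,0,0,0,0,255,0,0,0,0,0,0,255,0,0,0,0,0,0,255,0,0,0,0,0,0,255]'|grep -E "pos|ft|grip"; done
python3 -m crank '[0,0,-15,0,0,0,255,0,0,-45,0,0,0,255,0,0,-80,0,0,0,255,0,0,-120,0,0,0,255,0,0,-160,0,0,0,255]'|grep -E "pos|ft|grip"
python3 - <<'E'
from kin import *
o=robot.get_obs(); Rt=tool(np.radians(177));go([.49,-.305,.21],Rt);print(ik([.49,-.305,.106],Rt,o["q"]))
E
```

```text
position: [0.273, -0.3306, 0.0156]
ft_force: [-0.7, -1.1, 0.3]
position: [0.2729, -0.3315, 0.0098]
ft_force: [0.7, 0.7, 0.3]
grip_width: 0.0596
position: [0.2725, -0.331, 0.0092]
ft_force: [0.5, 0.2, -0.2]
grip_width: 0.034
grip_force: 0.0
position: [0.2725, -0.3311, 0.0091]
ft_force: [-2.3, -1.2, 2.9]
grip_width: 0.03
grip_force: 24.8
position: [0.2728, -0.3324, 0.1699]
ft_force: [0.3, -1.2, -1.6]
grip_width: 0.0301
grip_force: 24.8
shift [-204.1   78.8  -40.7] rot [  1.1  -0.5 -10.7] | now [ 0.273 -0.332  0.17 ] q [-1.15  0.37  1.95  0.    0.84 -2.48]
(array([-0.75,  0.63,  1.66,  0.  ,  0.86, -2.27]), 0.0)
```

```bash
python3 -m crank '[0,0,-30,0,0,0,255,-20,8,-50,0,0,-2,255,-50,20,-55,0,0,-5,255,-85,33,-55,0,0,-8,255,-120,47,-55,0,0,-10.5,255]'|grep -E "pos|ft|grip"
python3 - <<'E'
from kin import *
Rt=tool(np.radians(177));go([.49,-.305,.20],Rt);go([.49,-.305,.109],Rt)
E
```

```text
position: [0.4023, -0.317, 0.2243]
ft_force: [-1.4, -0.8, -1.5]
grip_width: 0.0299
grip_force: 24.8
shift [-87.1  16.3  24.1] rot [ 1.  -0.3 -0.1] | now [ 0.402 -0.317  0.224] q [-0.89  0.38  1.7   0.01  1.07 -2.41]
shift [-87.5  14.7 115.1] rot [ 1.  -0.3 -0.1] | now [ 0.402 -0.317  0.224] q [-0.89  0.38  1.7   0.01  1.07 -2.41]
```

```bash
python3 -m crank '[-25,4,6,0.3,0,0,255,-50,8,12,0.6,0,0,255,-75,13,18,1,-0.3,0,255,-87,16,24,1,-0.3,0,255,-87,16,24,1,-0.3,0,255]'|grep -E "pos|ft|grip"
python3 -m crank '[0,0,15,0,0,0,255,0,0,35,0,0,0,255,0,0,55,0,0,0,255,0,0,72,0,0,0,255,0,0,82,0,0,0,255]'|grep -E "pos|ft|grip"
python3 -m crank '[0,0,1,0,0,0,255,0,0,2,0,0,0,255,0,0,3,0,0,0,255,0,0,4,0,0,0,255,0,0,4,0,0,0,255]'|grep -E "pos|ft|grip"
python3 - <<'E'
from kin import *
go([.49,-.305,.109],tool(np.radians(177)))
E
```

```text
position: [0.4901, -0.3042, 0.1974]
ft_force: [-0.9, -0.1, -1.5]
grip_width: 0.0299
grip_force: 24.8
position: [0.4863, -0.3049, 0.1154]
ft_force: [-0.3, 0.6, -1.9]
grip_width: 0.0299
grip_force: 24.8
position: [0.4892, -0.3063, 0.1144]
ft_force: [0.3, 0.1, -1.8]
grip_width: 0.03
grip_force: 24.8
shift [-0.7  1.3  5.4] rot [-0.1  0.  -0.2] | now [ 0.489 -0.306  0.114] q [-0.75  0.61  1.65 -0.    0.87 -2.27]
```

```bash
for i in 1 2; do python3 -m crank '[0,0,0.6,0,0,0,255,0,0,1.2,0,0,0,255,0,0,1.8,0,0,0,255,0,0,2.2,0,0,0,255,0,0,2.2,0,0,0,255]'|grep -E "pos|ft"; done
python3 -m crank '[0,0,0.3,0,0,0,255,0,0,0.6,0,0,0,255,0,0,1,0,0,0,255,0,0,1,0,0,0,255,0,0,1,0,0,0,255]'|grep -E "pos|ft"
```

```text
position: [0.4888, -0.3058, 0.1113]
ft_force: [0.6, -0.1, -2.3]
position: [0.4889, -0.3058, 0.1094]
ft_force: [0.0, 0.7, 0.9]
position: [0.489, -0.3059, 0.1092]
ft_force: [-1.1, 1.5, 7.2]
```

Contact. Releasing and retreating upward.

```bash
for i in 1 2; do python3 -m crank '[0,0,0,0,0,0,80,0,0,0,0,0,0,80,0,0,0,0,0,0,80,0,0,0,0,0,0,80,0,0,0,0,0,0,80]'|grep -E "time|pos|ft|width"; done
for i in 1 2; do python3 -m crank '[0,0,-12,0,0,0,80,0,0,-30,0,0,0,80,0,0,-50,0,0,0,80,0,0,-70,0,0,0,80,0,0,-85,0,0,0,80]'|grep -E "pos|ft|width"; done
python3 - <<'E'
from kin import *
im,K,E=cam("wrist");V=cv2.cvtColor(im,cv2.COLOR_BGR2HSV)[:,:,2]
print(proj([[.489,-.306,.124],[.458,-.308,.124],[.52,-.304,.124]],K,E).round(0))
m=(V<40).astype(np.uint8);m[235:]=0
for b in blobs(m,200): print(b,plane(b[0],K,E,.124).round(4))
im,K,E=cam("top");H,S,V=cv2.split(cv2.cvtColor(im,cv2.COLOR_BGR2HSV))
r=cv2.morphologyEx((((H<8)|(H>172))&(S>120)&(V>60)).astype(np.uint8),cv2.MORPH_CLOSE,np.ones((5,5)))
print([b for b in blobs(r,100)])
im,K,E=cam("side"); a=im[175:225,300:390]; m=cv2.inRange(cv2.cvtColor(a,cv2.COLOR_BGR2HSV),(105,150,30),(130,255,255)); print(blobs(m,100))
E
```

```text
time: 49.67
position: [0.4888, -0.3058, 0.1078]
ft_force: [0.2, -0.2, -0.1]
grip_width: 0.0549
time: 50.08
position: [0.4888, -0.3059, 0.1081]
ft_force: [1.0, -0.4, -0.6]
grip_width: 0.0597
position: [0.4892, -0.3062, 0.1947]
ft_force: [0.1, -0.4, 0.9]
grip_width: 0.0598
position: [0.4892, -0.3061, 0.2799]
ft_force: [0.5, -0.7, -0.1]
grip_width: 0.06
[[322. 181.]
 [318. 149.]
 [326. 211.]]
([140.8, 188.0], 1045, [116, 140, 43, 95]) [[ 0.4862 -0.4831  0.124 ]]
([323.5, 174.8], 1000, [308, 152, 31, 62]) [[ 0.4828 -0.3042  0.124 ]]
[([288.3, 184.7], 210, [280, 177, 17, 16]), ([264.8, 193.6], 221, [257, 186, 17, 17]), ([209.7, 208.0], 229, [201, 200, 18, 17]), ([313.1, 256.4], 576, [300, 243, 27, 28])]
[([43.5, 33.6], 1092, [8, 15, 74, 33])]
```

The padlock lies flat on the lid where I released it, the red jars have not moved, and the lid is firmly shut. Handing in.

```bash
python3 -c "
from rig import robot
print(robot.hand_in())"
```

```text
the job is handed in; nothing more can be done
None
```

I handed the job in at about 51 s: the one green jar present stands upright in the shut case, the padlock lies flat on the lid, and the red jars have not moved; no verdict was returned.

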